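# Put the hose pressure-test kit back in its case

## Task

Put the four loose parts of the hose pressure-test kit back into the open case on the counter: set the gauge (dial up), the tee and the ball valve (handle up) each fully down into the foam cut-out of its own shape, and press the steel pipe into the two spring clips until it snaps home at both ends. Let go of everything, and do not knock over or push away the small tin and the brass hose tail standing nearby.

Things in the scene. Friction and masses are not known exactly. Their poses are not given: they have to be found in the camera images.
- gauge_c (a point): Dial pressure gauge on its back, white dial up: dark round case 50 mm across, 28 mm thick; brass stem with hexagon (up to 20 mm thick, at mid-height) sticks out along its own -x to 65 mm from the case's axis. Point: centre of the round case, 14 mm above its underside. z up. 0.16 kg. Grip across the round case, fingers closing along its y (50 mm).
- tee_c (a point): Grey pipe tee lying flat: run 76 mm long along its own y, branch pointing to its own -x; barrels 34 mm thick with 42 mm collars at the three ends. Point: middle of its outline, 21 mm above its underside; branch's end face 29.5 mm from it to -x, run's axis 8.5 mm to +x, back of the run 25.5 mm to +x. z up. 0.3 kg. Grip from branch end to back of run, closing along its x (55 mm).
- valve_c (a point): Brass ball valve, upright: body 74 mm long along its own x, round barrel 40 mm thick, 34 mm long, between two hexagon ends (46 mm wide); aluminium wing handle 56 x 13 mm on top, along x, its top 58 mm above the underside. Point: bore's axis, mid-length, 20 mm above the underside. z up. 0.32 kg. Grip the barrel under the handle, closing along y (40 mm). Same either way round.
- pipe_c (a point): Steel pipe lying on the counter: 25 mm thick, 144 mm long along its own x, a dark hexagon coupling at each end (30 mm over flats, 50 to 72 mm from the middle) on whose flats it rests. Point: middle of the pipe on its axis, 15 mm above the counter. 0.22 kg. Same either way round; may be turned about its own axis too. Grip the bare middle (25 mm).
- gauge_seat (a point): Gauge's foam insert, one of four 149 x 117 mm in a row in the case, fixed. Cut-out 10 mm deep: round, 64 mm across, with a 32 mm wide stem channel to its own -x. Point: cut-out's floor, centre of the round; z up, x, y along the insert's sides. Laid in, the gauge's point is 14 mm above this one, x along this x, same direction. Foam top is 10 mm, case rim 16 mm above this point.
- tee_seat (a point): Tee's foam insert in the case, fixed. T-shaped cut-out 10 mm deep, 7 mm of room all round the tee, branch to its own -x. Point: on the cut-out's floor; z up. Laid in, the tee's point is 21 mm above this one, its x along this x in the same direction (it fits only that way round). Foam top is 10 mm above this point.
- valve_seat (a point): Valve's foam insert in the case, fixed. Plain rectangular cut-out 10 mm deep, 88 mm along its x, 60 mm along its y. Point: middle of its floor; z up. Set in, the valve stands upright, its point 20 mm above this one, its x along this x, either way round. Foam top is 10 mm above this point.
- pipe_seat (a point): Pipe's insert in the case, fixed: two sprung steel clips, 12 mm wide, 34 mm from the middle to +x and -x; flat foam 20 mm below this point. Flared lips reach 23 mm above it, 21 mm to each side (y). Point: where the pipe's middle lies when home, axis along x, either way round, 10 mm play in x. Going down it meets the lips 20 mm above home; press, about 12 N, held mid-way between the clips.
- tin_c (a point): Bystander: small round aluminium tin, 38 mm across, 30 mm high, loose on the counter between the loose parts and the case. Point: its centre, 15 mm up. Leave it standing where it is.
- hose_tail_c (a point): Bystander: brass hose tail standing on end, hexagon 24 mm over the flats, 44 mm high, loose on the counter between the loose parts and the case. Point: its centre, 22 mm up. Leave it standing where it is.
Mind the look-alikes: they are no part of the job. Leave any purple look-alike of the part that bears pipe_c alone. Of the things that look like the part that bears pipe_seat, the larger one is meant.

How it is judged (in metres and radians):
At the end, for the whole second after the job is handed in: Gauge, tee, valve flat (0.1 rad) in their cut-outs: 13 mm sideways, 4 mm in height, 0.35 rad in line. Pipe snapped in both clips: 13 mm, 4 mm in height, 0.08 rad in line and level. All at rest and released; tin and hose tail standing, moved under 30 mm (horizontal distance between gauge_c and gauge_seat below 0.013 m and z of gauge_c in the frame of gauge_seat between 0.01 and 0.018 m and angle between each of gauge_c, tee_c, valve_c's own z axis and vertical below 0.1 rad and angle between the x axis of gauge_c and the x axis of gauge_seat, either way round below 0.35 rad and linear speed of each of gauge, tee, valve, pipe below 0.02 m/s and horizontal distance between tee_c and tee_seat below 0.013 m and z of tee_c in the frame of tee_seat between 0.017 and 0.025 m and angle between the x axis of tee_c and the x axis of tee_seat, either way round below 0.35 rad and horizontal distance between valve_c and valve_seat below 0.013 m and z of valve_c in the frame of valve_seat between 0.016 and 0.024 m and angle between the x axis of valve_c and the x axis of valve_seat, either way round below 0.35 rad and horizontal distance between pipe_c and pipe_seat below 0.013 m and z of pipe_c in the frame of pipe_seat between -0.004 and 0.004 m and angle between the x axis of pipe_c and the x axis of pipe_seat, either way round below 0.08 rad and distance of each of tin_c, hose_tail_c from where it was at the start of the episode below 0.03 m and angle between each of tin_c, hose_tail_c's own z axis and vertical below 0.6 rad); the robot touches nothing.
It fails at once if the tin is pushed more than 30 mm or knocked over (distance of tin_c from where it was at the start of the episode above 0.03 m or angle between tin_c's own z axis and vertical above 0.6 rad).
It fails at once if the brass hose tail is pushed more than 30 mm or knocked over (distance of hose_tail_c from where it was at the start of the episode above 0.03 m or angle between hose_tail_c's own z axis and vertical above 0.6 rad).
It also fails if it takes over 109 s, if anything falls off the work surface, if the arm or the gripper's body presses on something with over 40 N, if the wrist force passes 120 N, or if a joint passes its speed limit or range.

## Robot

A 6-joint arm with a two-finger parallel gripper is mounted at the origin on the work surface. World frame = base frame: x ahead of the robot, y to its left, z up, the work surface at z = 0. Lengths are in m, angles in degrees, forces in N, time in s.
With the tool pointing down it reaches from about 0.3 to 0.75 m from the base axis. Payload 8.5 kg.
Tool frame: the origin (TCP) lies midway between the tips of the shut fingers; the grasp point (between the pads) lies 19 mm behind it (env.hold_point_z is the distance from the TCP to the grasp point, in m); z points along the fingers, y is the line along which they close (so a half turn about z gives the same grasp; the last joint's range is limited). The gripper opens to 85 mm and grips with 20 to 120 N. Pads are 22 mm wide; open, the fingers measure 114 mm over their backs; the gripper's body (76 mm by 85 mm) begins 54 mm behind the grasp point. The pads swing forward as they close: fully open they stand 13 mm farther back than shut.
Start: joints at [52.523, 21.807, 74.336, -0, 83.858, -12.336], TCP at [0.234, 0.498, 0.231] pointing down, gripper open.
Joint ranges: [-178.18, 178.18], [-50.72, 133.34], [12.68, 142.11], [-81.47, 261.47], [9.98, 163.14], [-165.26, 165.26]. Speed limits (degrees/s): [136.94, 136.94, 180, 180, 180, 180].

## Interface

Orientations are given as a 3x3 rotation matrix whose columns are the frame's x, y, z axes.
In Python, from rig import observe, get_image, camera_info, env gives the robot as it stands.
- The arm moves only by the tool drive_tool, never from a script. Its arguments are lists of equal length, an entry for each row: "offset": the shift along the tool's x, y, z in units of 40 mm (1.0 is 40 mm), a list of three; "turn": the turn, a rotation vector about the tool's x, y, z in units of 6 degrees (1.0 is 6 degrees), a list of three; "hand": the opening, from 0 (shut) to 1 (fully open). A call has exactly 10 rows; each row shifts and turns the commanded pose from where the row before left it, along the tool's axes as they then stand; what a row does not reach is not made up. A row lasts 1/8 s, in which the tool goes at most 62.5 mm and 10.7 degrees, less where a joint would pass 70% of its speed; a pose out of reach is approached as far as the arm can. A call is refused whole if a number of a shift passes 1 or a number of a turn 1, either way. A call with a gripper value outside its range is refused whole. The fingers move at their own pace and stop on an object; "newtons" is the grip in N (left out, the last holds). Time passes only in rows, so rows that do not move let the fingers close, or fill a call up. It gives the time, the measured TCP pose, the force, the opening and the grip force at its end, in the units of the state.
- observe(): the state, without advancing time (a new reading comes with each control period).
- get_image(name): name is "scene" or "side" or "wrist"; returns the picture (400x640x3 uint8, blue, green, red); there is no depth.
- camera_info(name): a dict with "fx", "fy", "cx", "cy" (pixels), "world_to_cam" (4x4, takes a point from world to camera coordinates). Camera axes: x right, y down, z forward; pixel columns grow to the right and rows downward; lengths in m; the calibration is good to about 2 mm. A picture is of the moment at which its call begins: read the wrist's pose just before it. camera_info takes no time and is no camera call; for the wrist camera it gives the pose at the moment of the call.
- env.close_job(): hands the job in; it is judged then, once.
The state is a dict: "time_s": time; "q": joint angles; "qvel": joint speeds; "joint_efforts": joint torques, N m; "position": TCP position; "tool_rot": TCP orientation; "ft_force": force on the tool from outside, world axes, zero at the start; "wrist_torque": the same for the moment, N m; "grip_width": finger opening in m; "gripper_force": force on a finger pad.
Only numpy, scipy, OpenCV 4.12 (cv2) and the standard library are available. Lean on these libraries where they do the work, as an engineer would, in place of code of your own. Each camera call takes 0.05 s, during which the arm holds its last target. There are 200 camera calls.

## Working session

There is one attempt and no reset: what is moved stays moved. The work goes in short steps, Python scripts to look and compute and a tool call to move; the robot and the scene stay as the last step left them, time stands still between calls to the robot, and variables do not carry over. Pictures are saved under pics/ and viewed, at most 14 in all, crops included, and the job is handed in when it is done.

Besides the shell and the picture viewer there is one more tool, called after "Call:" as name(argument=value, ...) on one line, values as JSON. drive_tool: Moves the arm, as the interface text tells. Its arguments: {"type":"object","properties":{"offset":{"type":"array"},"turn":{"type":"array"},"hand":{"type":"array"},"newtons":{"type":"number"}},"required":["offset","turn","hand"]}

```bash
ls; mkdir -p pics; python3 - <<'E'
from rig import *
import cv2,json
for n in("scene","side","wrist"):
    cv2.imwrite(f"pics/{n}0.png",get_image(n)); c=camera_info(n); print(n,c["fx"],c["cx"],c["cy"]); print(c["world_to_cam"])
s=observe();print(s["time_s"],s["position"],s["tool_rot"],s["grip_width"])
E
```

```text
pics
scene 383.215175340446 320.963576517871 200.26570039607515
[[-0.32167162  0.94673938  0.01455719  0.13266691]
 [ 0.75818254  0.26675455 -0.59498003 -0.33024037]
 [-0.56717422 -0.18035119 -0.80360864  1.28878276]
 [ 0.          0.          0.          1.        ]]
side 377.3611855503628 321.6479624412588 196.09813149755806
[[-0.99381262 -0.11076981  0.00815603  0.48665054]
 [-0.08546101  0.71570829 -0.69315082  0.08885659]
 [ 0.07094284 -0.68955906 -0.72074643  0.95837973]
 [ 0.          0.          0.          1.        ]]
wrist 303.3672835637607 314.3524777646478 199.91046017659903
[[ 0.42427878  0.90553042 -0.00147164 -0.54932178]
 [ 0.87056344 -0.40744695  0.27587368 -0.03618454]
 [ 0.2492124  -0.1183285  -0.96119277  0.37956646]
 [ 0.          0.          0.          1.        ]]
0.15 [0.233563   0.49771197 0.23088798] [[-9.05272416e-01  4.24831117e-01 -6.11560420e-04]
 [ 4.24831509e-01  9.05272061e-01 -8.27816138e-04]
 [ 2.01946507e-04 -1.00920925e-03 -9.99999470e-01]] 0.08539864993994875
```

View pics/scene0.png

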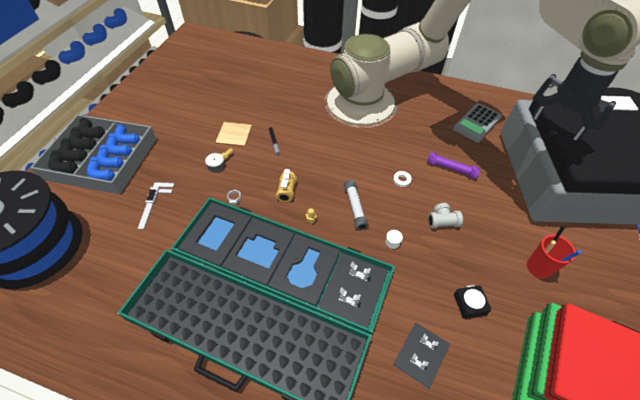

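View pics/side0.png

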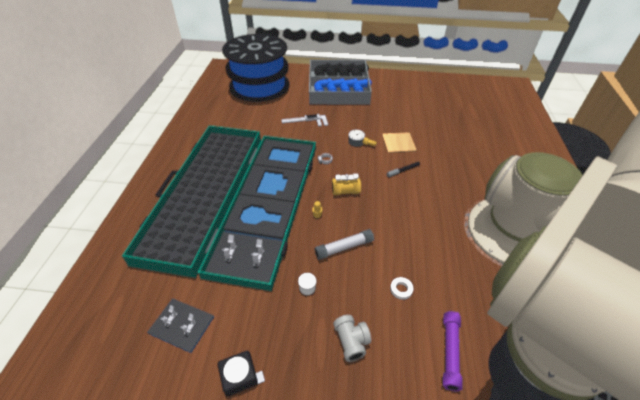

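Scene view: the case's inserts are the valve rectangle (215,234), tee (258,250), gauge (303,268) and large clip insert (355,285). The small clip look-alike is at (423,355). Gauge is at (217,160), valve (287,185), tee (445,217), steel pipe (355,205), purple look-alike pipe (453,165), hose tail (311,216) and tin (394,240). The steel pipe isn't purple, and the clip insert in the case is the larger one. I'll confirm both in an enlarged crop.

```bash
cat > h.py <<'E'
import numpy as np,cv2
from rig import observe,get_image,camera_info,env
def ray(c,uv):
    W=c["world_to_cam"];R=W[:3,:3];o=-R.T@W[:3,3]
    d=R.T@np.array([(uv[0]-c["cx"])/c["fx"],(uv[1]-c["cy"])/c["fy"],1]);return o,d/np.linalg.norm(d)
def onz(c,uv,z):
    o,d=ray(c,uv);return o+d*(z-o[2])/d[2]
def tri(c1,a,c2,b):
    o1,d1=ray(c1,a);o2,d2=ray(c2,b)
    t=np.linalg.lstsq(np.c_[d1,-d2],o2-o1,rcond=None)[0]
    p,q=o1+d1*t[0],o2+d2*t[1];return (p+q)/2,np.linalg.norm(p-q)
E
python3 - <<'E'
from h import *
S=cv2.imread("pics/scene0.png")[130:400,150:510];D=cv2.imread("pics/side0.png")[110:360,190:490]
cv2.imwrite("pics/sc1.png",cv2.resize(S,(800,600),interpolation=cv2.INTER_CUBIC))
a=camera_info("scene");b=camera_info("side")
P={"gauge":((215,161),(357,138)),"valve":((287,181),(347,181)),"tee":((444,216),(350,338)),"pipe":((355,205),(345,245)),"tin":((394,236),(307,279)),"tail":((311,215),(317,209)),
"vs":((215,234),(285,156)),"ts":((258,250),(272,183)),"gs":((303,268),(262,215)),"ps":((355,285),(243,250))}
for k,(u,v) in P.items():
    p,e=tri(a,u,b,v);print(k,p.round(3),round(e,4))
E
```

```text
gauge [ 0.412 -0.322  0.013] 0.0026
valve [ 0.431 -0.091  0.041] 0.0001
tee [0.394 0.331 0.022] 0.0074
pipe [0.422 0.099 0.007] 0.0012
tin [0.498 0.218 0.031] 0.0013
tail [0.502 0.003 0.021] 0.0003
vs [ 0.626 -0.21   0.007] 0.0029
ts [ 0.638 -0.085  0.016] 0.0017
gs [0.642 0.032 0.01 ] 0.0033
ps [0.655 0.162 0.034] 0.0026
```

View pics/sc1.png

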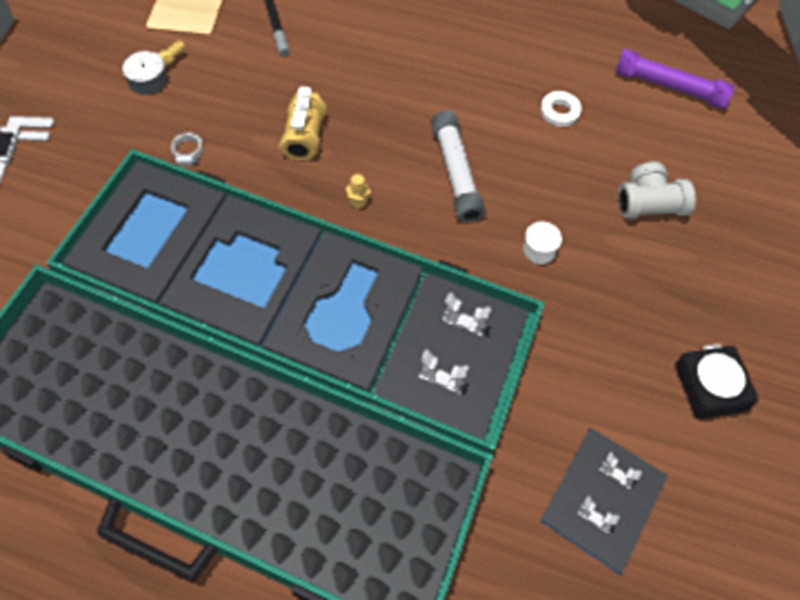

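The crop confirms the steel pipe with dark couplings at crop (458,165), the large clips inside the case at (455,345), and the small loose clip plate at (605,500), which I'll ignore. The purple pipe is at (675,80). Next is a survey with the wrist camera.

```bash
cat >> h.py <<'E'
def plan(p,yaw=None):
    "turn (units, about tool z) then shift (units, in turned tool axes); yaw = direction of tool y in world, deg, mod 180"
    s=observe();R=np.array(s["tool_rot"]);y0=np.degrees(np.arctan2(R[1,1],R[0,1]))
    dy=0 if yaw is None else (yaw-y0+90)%180-90
    a=np.radians(y0+dy);y=np.array([np.cos(a),np.sin(a),0]);z=np.array([0,0,-1.]);x=np.cross(y,z)
    d=np.array(p)-s["position"]
    print("t %.2f"%s["time_s"],"turnz %.2f"%(-dy/6),"shift",(np.array([d@x,d@y,d@z])/.04).round(2),"| at",np.round(s["position"],4),"yaw %.1f"%y0,"q6 %.0f"%s["q"][5],"w %.3f"%s["grip_width"],"F",np.round(s["ft_force"],1))
E
python3 - <<'E'
from h import *
W=camera_info("wrist")["world_to_cam"];R=W[:3,:3];s=observe()
print(np.array(s["tool_rot"]).T@(-R.T@W[:3,3]-s["position"]))
plan([0.42,0.15,0.36],85.5)
E
```

```text
[ 7.02908678e-02 -1.04249900e-04 -1.43108291e-01]
t 0.15 turnz -3.44 shift [-5.33 -8.3  -3.23] | at [0.2336 0.4977 0.2309] yaw 64.9 q6 -12 w 0.085 F [-0.1  0.2  0.1]
```

Call:
drive_tool(offset=[[0,0,-0.8],[0,0,-0.8],[0,-0.8,-0.8],[-0.6,-1,-0.8],[-0.8,-1,0],[-0.8,-1,0],[-0.8,-1,0],[-0.8,-1,0],[-0.8,-1,0],[-0.7,-1,0]], turn=[[0,0,-0.86],[0,0,-0.86],[0,0,-0.86],[0,0,-0.86],[0,0,0],[0,0,0],[0,0,0],[0,0,0],[0,0,0],[0,0,0]], hand=[1,1,1,1,1,1,1,1,1,1])

```text
time_s: 1.4
position: [0.4117, 0.1679, 0.3592]
tool_rot: [[-0.997, 0.079, -0.0], [0.079, 0.997, -0.0], [0.0, -0.0, -1.0]]
ft_force: [0.7, 0.8, -1.2]
grip_width: 0.0852
gripper_force: 0.0
```

```bash
python3 - <<'E'
from h import *
import pickle
c=camera_info("wrist");im=get_image("wrist");cv2.imwrite("pics/w1.png",im);pickle.dump(c,open("w1.pkl","wb"));plan([.42,-.15,.36],85.5)
E
```

```text
t 1.45 turnz -0.04 shift [-0.76 -7.82 -0.03] | at [0.4141 0.1642 0.3586] yaw 85.3 q6 -79 w 0.085 F [ 2.2 -2.5 -0.6]
```

View pics/w1.png

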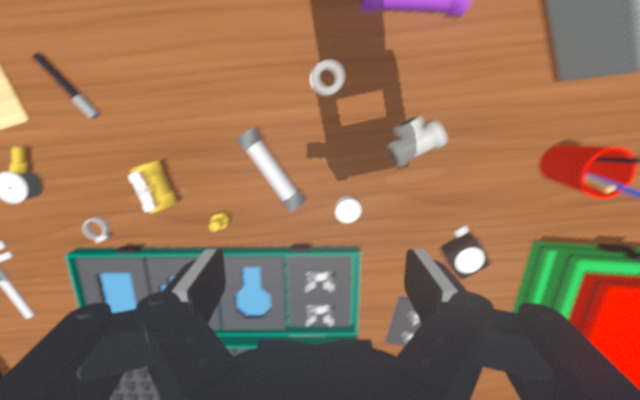

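Wrist view 1: gauge (15,185), valve (152,187), pipe (272,170), tee (415,142), tin (348,210), hose tail (219,221). Seats: valve (117,291), gauge (254,291), clips (320,297). A finger hides the tee seat. I'll take a second view further right, at rest.

Call:
drive_tool(offset=[[0.5,-1,0],[0.5,-1,0],[0.5,-1,0],[0.5,-1,0],[0,-1,0],[0,-0.8,0],[0,0,0],[0,0,0],[0,0,0],[0,0,0]], turn=[[0,0,0],[0,0,0],[0,0,0],[0,0,0],[0,0,0],[0,0,0],[0,0,0],[0,0,0],[0,0,0],[0,0,0]], hand=[1,1,1,1,1,1,1,1,1,1])

```text
time_s: 2.7
position: [0.3131, -0.0549, 0.3594]
tool_rot: [[-0.997, 0.077, 0.0], [0.077, 0.997, -0.0], [-0.0, 0.0, -1.0]]
ft_force: [0.4, 0.2, 1.2]
grip_width: 0.0856
gripper_force: 0.0
```

```bash
python3 - <<'E'
from h import *
import pickle
c=camera_info("wrist");im=get_image("wrist");cv2.imwrite("pics/w2.png",im);pickle.dump(c,open("w2.pkl","wb"));plan([.42,-.15,.36],85.5)
E
```

```text
t 2.75 turnz 0.01 shift [-2.85 -2.16 -0.02] | at [ 0.3131 -0.0551  0.3593] yaw 85.6 q6 -117 w 0.085 F [-0.9 -0.  -0.8]
```

View pics/w2.png

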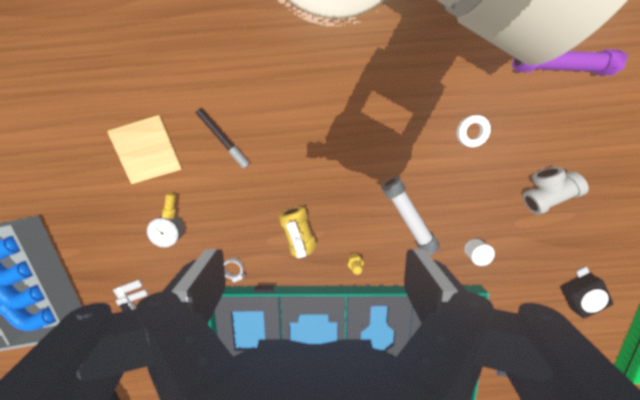

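Wrist view 2: gauge (165,228) with its stem up to (169,200), valve (297,232), pipe from (394,187) to (428,243), tee (555,190), tin (480,252), tail (356,264), seats valve (249,330), tee (313,330), gauge (377,328). Next I'll measure with masks.

```bash
cat > m.py <<'E'
from h import *
import pickle
def comps(im,box,lo,hi,k=0,n=2):
    x0,y0,x1,y1=box;h=cv2.cvtColor(im,cv2.COLOR_BGR2HSV)[y0:y1,x0:x1]
    m=cv2.inRange(h,np.array(lo),np.array(hi))
    if k:m=cv2.morphologyEx(m,cv2.MORPH_CLOSE,np.ones((k,k)))
    cs=sorted(cv2.findContours(m,cv2.RETR_EXTERNAL,cv2.CHAIN_APPROX_NONE,offset=(x0,y0))[0],key=cv2.contourArea)[::-1]
    return cs[:n]
def info(c,name,cnt,z):
    M=cv2.moments(cnt);u=(M["m10"]/M["m00"],M["m01"]/M["m00"])
    w=np.array([onz(c,p[0],z)[:2] for p in cnt])
    Mw=cv2.moments(np.float32(w*1000)[:,None]);g=np.array([Mw["m10"],Mw["m01"]])/Mw["m00"]
    r=cv2.minAreaRect(np.float32(w*1000)[:,None])
    print(name,"uv",np.round(u,1),"A",M["m00"],"xy",g.round(1),"rect c",np.round(r[0],1),"size",np.round(r[1],1),"ang %.1f"%r[2])
    return w
E
python3 - <<'E'
from m import *
for v in("w1","w2"):
    im=cv2.imread(f"pics/{v}.png");c=pickle.load(open(v+".pkl","rb"));print(v)
    for b in [(70,255,360,345),(210,290,480,360)][v=="w2":][:1]:
        for q in comps(im,b,(95,80,100),(125,255,255),0,4): info(c,"blue",q,.006)
    B={"w1":dict(gauge=(0,140,45,210),valve=(120,150,185,220),pipe=(230,120,310,220),tee=(375,105,460,175),tin=(328,192,368,228),tail=(205,208,235,236)),
       "w2":dict(gauge=(140,185,190,255),valve=(270,200,325,265),pipe=(375,170,445,260),tee=(515,160,595,220),tin=(460,235,500,270),tail=(343,250,370,280))}[v]
    W=dict(white=((0,0,130),(180,70,255)),brass=((20,110,90),(35,255,255)))
    for k,z,cl in(("gauge",.028,"white"),("gauge",.014,"brass"),("valve",.02,"brass"),("valve",.056,"white"),("pipe",.015,"white"),("tee",.021,"white"),("tin",.03,"white"),("tail",.02,"brass")):
        for q in comps(im,B[k],*W[cl],5 if k=="tee" else 3,1): info(c,k+" "+cl,q,z)
a=cv2.imread("pics/w2.png");f=lambda b:cv2.resize(a[b[1]:b[3],b[0]:b[2]],(400,300),interpolation=cv2.INTER_CUBIC)
cv2.imwrite("pics/m2.png",np.vstack([np.hstack([f((130,185,210,245)),f((260,205,340,265))]),np.hstack([f((370,180,450,240)),f((515,160,595,220))])]))
E
```

```text
w1
blue uv [252.3 294.3] A 1233.0 xy [658.8  32. ] rect c [652.8  32.8] size [ 68.3 104. ] ang 85.5
blue uv [118.  291.7] A 1160.5 xy [ 633.4 -217. ] rect c [ 635.8 -217.4] size [60.3 85.4] ang 86.2
blue uv [162.7 287.6] A 26.0 xy [ 630.3 -131.9] rect c [ 629.3 -132.2] size [ 9.1 16.7] ang 40.0
blue uv [170.4 278.9] A 17.5 xy [ 613.6 -113.8] rect c [ 614.8 -113.6] size [10.  10.4] ang 85.5
gauge white uv [ 12.7 187.5] A 750.5 xy [ 419.1 -319.7] rect c [ 420.7 -318.1] size [43.6 55.5] ang 69.6
gauge brass uv [ 17.6 160.1] A 347.5 xy [ 377.4 -310.4] rect c [ 376.1 -309.7] size [26.7 44. ] ang 68.9
valve brass uv [156.7 184.4] A 914.5 xy [434.3 -91.7] rect c [436.6 -97.1] size [79.3 51. ] ang 13.0
valve white uv [141.7 191.1] A 525.5 xy [435.6 -96.9] rect c [436. -97.] size [63.4 23.9] ang 12.4
pipe white uv [270.4 169.8] A 1621.5 xy [427.4  96.5] rect c [426.9  97.6] size [149.5  35. ] ang 29.5
tee white uv [417.4 139.1] A 1611.0 xy [393.8 330.1] rect c [391.3 329.1] size [60.5 86.4] ang 23.2
tin white uv [347.5 209.6] A 577.5 xy [497.5 215.2] rect c [497.4 215.4] size [44.4 46.3] ang 85.5
tail brass uv [218.3 221.5] A 251.5 xy [504.7  -2.3] rect c [504.7  -3.3] size [27.5 37.9] ang 16.7
w2
blue uv [313.2 329.6] A 1229.0 xy [646.7 -83. ] rect c [645.2 -83.3] size [94.2 69. ] ang 85.6
blue uv [247.9 328.6] A 1087.5 xy [ 635.2 -209.2] rect c [ 637.2 -208.2] size [62.5 85.2] ang 85.6
blue uv [378.3 329.3] A 944.5 xy [656.2  43. ] rect c [653.1  41.3] size [ 66.6 101. ] ang 85.6Traceback (most recent call last):
  File "<stdin>", line 5, in <module>
  File "m.py", line 10, in info
    M=cv2.moments(cnt);u=(M["m10"]/M["m00"],M["m01"]/M["m00"])
                          ~~~~~~~~^~~~~~~~~
ZeroDivisionError: float division by zero
```

```bash
python3 - <<'E'
from m import *
v="w2"
im=cv2.imread(f"pics/{v}.png");c=pickle.load(open(v+".pkl","rb"));print(v)
for q in comps(im,(210,290,480,360),(95,80,100),(125,255,255),0,3): info(c,"blue",q,.016)
B=dict(gauge=(140,185,190,255),valve=(270,200,325,265),pipe=(375,170,445,260),tee=(515,160,595,220),tin=(460,235,500,270),tail=(343,250,370,280))
W=dict(white=((0,0,130),(180,70,255)),brass=((20,110,90),(35,255,255)))
for k,z,cl in(("gauge",.028,"white"),("gauge",.014,"brass"),("valve",.02,"brass"),("valve",.056,"white"),("pipe",.015,"white"),("tee",.021,"white"),("tin",.03,"white"),("tail",.02,"brass")):
        for q in comps(im,B[k],*W[cl],5 if k=="tee" else 3,1): info(c,k+" "+cl,q,z)
a=im;f=lambda b:cv2.resize(a[b[1]:b[3],b[0]:b[2]],(400,300),interpolation=cv2.INTER_CUBIC)
cv2.imwrite("pics/m2.png",np.vstack([np.hstack([f((130,185,210,245)),f((260,205,340,265))]),np.hstack([f((370,180,450,240)),f((515,160,595,220))])]))
E
```

```text
w2
blue uv [313.2 329.6] A 1229.0 xy [638.6 -82.3] rect c [637.1 -82.6] size [92.3 67.6] ang 85.6
blue uv [247.9 328.6] A 1087.5 xy [ 627.3 -206. ] rect c [ 629.2 -205. ] size [61.2 83.5] ang 85.6
blue uv [378.3 329.3] A 944.5 xy [647.8  41.1] rect c [644.8  39.5] size [65.2 98.9] ang 85.6
gauge white uv [162.1 232.4] A 727.5 xy [ 416.2 -319.5] rect c [ 416.2 -319.9] size [53. 54.] ang 34.7
gauge brass uv [168.6 206.6] A 233.0 xy [ 376.2 -306.6] rect c [ 374.7 -305.5] size [20.6 45.2] ang 69.1
valve brass uv [299.1 228.7] A 634.5 xy [431.2 -90. ] rect c [436.4 -93.1] size [87.4 46.7] ang 11.6
valve white uv [296.2 239.2] A 330.0 xy [434.1 -93.1] rect c [434.2 -93. ] size [64.9 16.6] ang 12.2
pipe white uv [413.7 222.7] A 1277.5 xy [438.8 107. ] rect c [438.9 102.8] size [153.8  42.1] ang 30.6
tee white uv [556.7 188.9] A 1560.0 xy [393.  335.5] rect c [387.5 330. ] size [73.4 99.9] ang 24.0
tin white uv [479.3 252. ] A 594.5 xy [492.  213.1] rect c [491.6 212.9] size [60.1 41. ] ang 42.8
tail brass uv [355.2 263.6] A 212.0 xy [503.1   2.4] rect c [503.5   1.9] size [27.2 38.1] ang 75.3
```

View pics/m2.png

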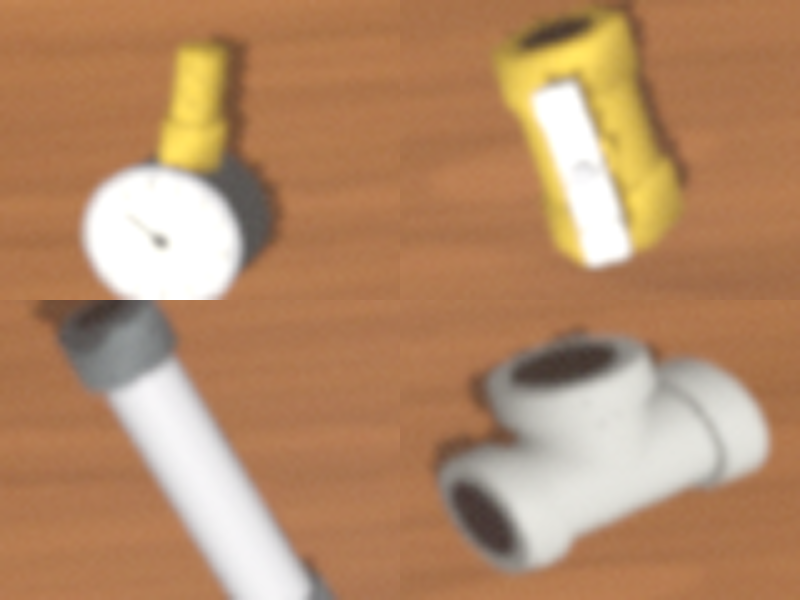

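Crop check: gauge with its stem pointing up (towards the robot), white-handled valve, steel pipe with grey couplings, tee with its branch up and slightly left. I'll start with the valve.

```bash
python3 - <<'E'
from h import *
print(env.hold_point_z); plan([.434,-.093,.10],102.3)
E
```

```text
0.0187
t 2.75 turnz -2.79 shift [-2.75 -1.57  6.48] | at [ 0.3131 -0.0551  0.3593] yaw 85.6 q6 -117 w 0.085 F [-0.9 -0.  -0.8]
```

Call:
drive_tool(offset=[[0,0,0.5],[0,0,0.8],[0,0,0.8],[-0.9,-0.5,1],[-0.9,-0.5,1],[-0.95,-0.57,1],[0,0,1],[0,0,0.38],[0,0,0],[0,0,0]], turn=[[0,0,-0.93],[0,0,-0.93],[0,0,-0.93],[0,0,0],[0,0,0],[0,0,0],[0,0,0],[0,0,0],[0,0,0],[0,0,0]], hand=[1,1,1,1,1,1,1,1,1,1])

```text
time_s: 4.0
position: [0.4343, -0.0936, 0.1009]
tool_rot: [[-0.977, -0.212, 0.001], [-0.212, 0.977, -0.001], [-0.001, -0.001, -1.0]]
ft_force: [0.1, -0.3, 0.1]
grip_width: 0.0854
gripper_force: 0.0
```

```bash
python3 - <<'E'
from m import *
c=camera_info("wrist");im=get_image("wrist");cv2.imwrite("pics/w3.png",im)
for q in comps(im,(150,50,490,330),(0,0,140),(180,60,255),0,3): info(c,"wh",q,.056)
plan([.434,-.093,.001],102.3)
E
```

```text
wh uv [314.8 220.2] A 1679.5 xy [433.6 -93.5] rect c [433.7 -93.4] size [61.7 13.1] ang 11.8
wh uv [164.  250.9] A 700.5 xy [ 476.1 -189. ] rect c [ 476.1 -189. ] size [38.3 18.8] ang 3.8
wh uv [436.8 274.3] A 561.0 xy [453.2  -2.2] rect c [451.6  -3.1] size [47.9 11.8] ang 43.2
t 4.05 turnz -0.01 shift [0.   0.02 2.5 ] | at [ 0.4343 -0.0937  0.101 ] yaw 102.3 q6 -130 w 0.085 F [ 0.  -1.   0.3]
```

View pics/w3.png

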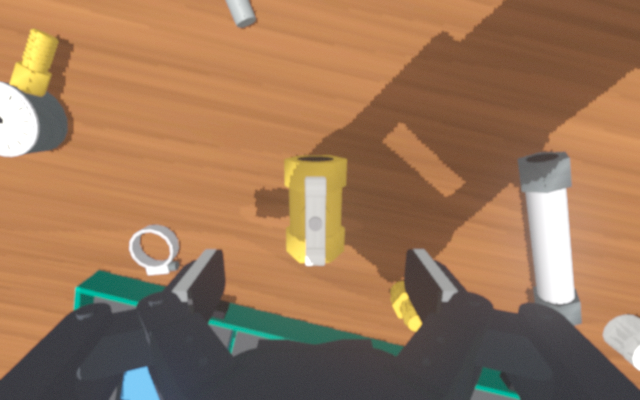

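Valve is centred at (315,220) between the fingers, at (433.6,-93.5) mm, and that agrees with view 2. Descending.

Call:
drive_tool(offset=[[0,0,0.7],[0,0,0.8],[0,0,0.7],[0,0,0.3],[0,0,0],[0,0,0],[0,0,0],[0,0,0],[0,0,0],[0,0,-0.3]], turn=[[0,0,0],[0,0,0],[0,0,0],[0,0,0],[0,0,0],[0,0,0],[0,0,0],[0,0,0],[0,0,0],[0,0,0]], hand=[1,1,1,1,1,0,0,0,0,0], newtons=50)

```text
time_s: 5.3
position: [0.4334, -0.0934, 0.0123]
tool_rot: [[-0.977, -0.212, -0.001], [-0.212, 0.977, 0.001], [0.001, 0.001, -1.0]]
ft_force: [0.0, -0.0, -3.3]
grip_width: 0.0386
gripper_force: 51.1
```

```bash
python3 - <<'E'
from h import *
s=observe();print(s["gripper_force"]);plan([.628,-.206,.12],85.6)
E
```

```text
51.07367813587189
t 5.30 turnz 2.77 shift [-5.07 -2.43 -2.69] | at [ 0.4334 -0.0934  0.0123] yaw 102.2 q6 -130 w 0.039 F [ 0.  -0.  -3.3]
```

Call:
drive_tool(offset=[[0,0,-0.9],[0,0,-1],[0,0,-1],[0,0,-1],[0.2,-0.5,-1],[0.2,-0.5,-1],[0,-0.5,-1],[0,0,0],[0,0,0],[0,0,0]], turn=[[0,0,0.9],[0,0,0.9],[0,0,0.97],[0,0,0],[0,0,0],[0,0,0],[0,0,0],[0,0,0],[0,0,0],[0,0,0]], hand=[0,0,0,0,0,0,0,0,0,0])

```text
time_s: 6.55
position: [0.4129, -0.1513, 0.2869]
tool_rot: [[-0.997, 0.076, -0.002], [0.076, 0.997, 0.002], [0.002, 0.002, -1.0]]
ft_force: [-0.9, 0.1, -3.9]
grip_width: 0.0386
gripper_force: 51.5
```

```bash
python3 - <<'E'
from m import *
c=camera_info("wrist");im=get_image("wrist");cv2.imwrite("pics/w4.png",im);pickle.dump(c,open("w4.pkl","wb"))
for q in comps(im,(0,200,640,400),(95,80,100),(125,255,255),0,5):
    if cv2.contourArea(q)>50: info(c,"blue",q,.016)
plan([.626,-.206,.12],85.6)
E
```

```text
blue uv [ 20.8 267.9] A 2704.5 xy [ 537.5 -606.6] rect c [ 527.1 -614. ] size [139.   91.4] ang 6.8
blue uv [ 36.3 368. ] A 535.5 xy [ 718.8 -643.7] rect c [ 717.2 -642.6] size [29.4 99.4] ang 30.8
blue uv [450.4 279.4] A 168.5 xy [602.8  44. ] rect c [601.9  43.4] size [31.6 19.3] ang 73.3
blue uv [596.5 332.3] A 91.5 xy [719.4 284.5] rect c [720.4 284.3] size [ 4.5 98.1] ang 74.7
blue uv [  6.  203.4] A 87.5 xy [ 432.7 -592.5] rect c [ 431.9 -592.8] size [11.9 25. ] ang 11.1
t 6.60 turnz 0.01 shift [-5.41 -0.95  4.18] | at [ 0.413  -0.1515  0.287 ] yaw 85.7 q6 -121 w 0.039 F [ 0.   0.  -3.3]
```

View pics/w4.png

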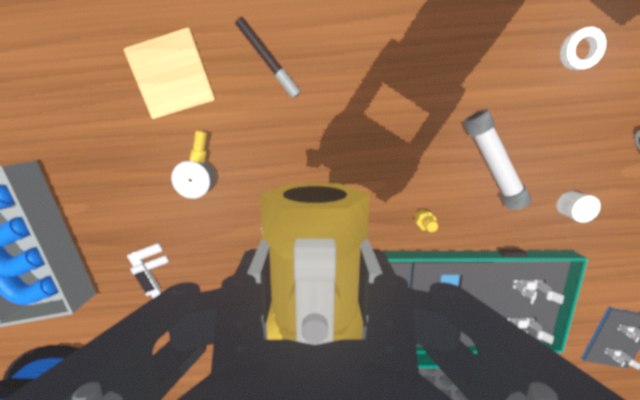

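View 4: the held valve hides the seats, but the gauge (191,180), pipe (498,160), tin (578,207) and the case's right near rim corner (585,253) are clear. I'll triangulate the case height from the corner and the blue masks.

```bash
python3 - <<'E'
from m import *
w2,w4=[pickle.load(open(f"{n}.pkl","rb")) for n in("w2","w4")]
sc=camera_info("scene");sd=camera_info("side")
S=cv2.imread("pics/scene0.png");D=cv2.imread("pics/side0.png");I4=cv2.imread("pics/w4.png");I2=cv2.imread("pics/w2.png")
cor={}
for n,im,box,f in(("sc",S,(340,230,410,340),lambda p:p[0]-p[1]),("w4",I4,(520,235,610,350),lambda p:p[0]-p[1]),("sd",D,(180,220,300,300),lambda p:p[0]*.5+p[1])):
    q=np.vstack(comps(im,box,(65,100,40),(90,255,255),0,3))[:,0,:]
    cor[n]=max(q,key=f);print(n,cor[n])
C=dict(sc=sc,sd=sd,w4=w4)
for a,b in(("sc","w4"),("sc","sd"),("sd","w4")):print(a,b,tri(C[a],cor[a],C[b],cor[b]))
bl=lambda im,b:sorted([np.array([cv2.moments(q)[k] for k in("m10","m01")])/cv2.moments(q)["m00"] for q in comps(im,b,(95,80,100),(125,255,255),0,3)],key=lambda p:p[0])
a=bl(I2,(210,290,480,360));b=bl(S,(180,205,340,300));d=bl(D,(230,140,310,235))[::-1]
print(a,b,d)
d=sorted(d,key=lambda p:p[1])
for i in range(3):print(tri(w2,a[i],sc,b[i]),tri(w2,a[i],sd,d[i]))
E
```

```text
sc [393 266]
w4 [586 258]
sd [270 290]
sc w4 (array([0.57629212, 0.23467837, 0.02630721]), np.float64(0.0021326098669187093))
sc sd (array([0.57333699, 0.23824192, 0.01253169]), np.float64(0.010070232188785975))
sd w4 (array([0.5779365 , 0.24423668, 0.01718047]), np.float64(0.00582393457593295))
[array([247.89011494, 328.61118774]), array([313.20450231, 329.60577705]), array([378.25251456, 329.25392624])] [array([215.54019293, 233.1886388 ]), array([258.55694098, 251.13029925]), array([304.03279833, 270.102582  ])] [array([283.88352745, 155.5302274 ]), array([271.72576577, 183.46882883]), array([257.70846847, 215.8       ])]
(array([ 0.62761309, -0.20602671,  0.01416367]), np.float64(0.000741852316700106)) (array([ 0.62723922, -0.2061535 ,  0.01435634]), np.float64(0.0006528533778031413))
(array([ 0.63908522, -0.08268518,  0.01481621]), np.float64(0.0007418256271168105)) (array([ 0.63868729, -0.08230592,  0.01513374]), np.float64(5.386245274562476e-06))
(array([0.64920595, 0.03993891, 0.0135085 ]), np.float64(0.0034424864056024785)) (array([0.64862821, 0.04067862, 0.01587852]), np.float64(0.0032494871651605932))
```

Blue masks triangulate to a floor height of about 12–15 mm. The seats are spaced evenly at 123 mm: valve (628,-206), tee (637,-83), gauge (665,38), clips ~(654,163). Placing the valve.

Call:
drive_tool(offset=[[-0.9,-0.15,0.3],[-0.9,-0.15,0.5],[-0.9,-0.16,0.5],[-0.9,-0.16,0.5],[-0.9,-0.16,0.5],[-0.96,-0.17,0.7],[0,0,0.9],[0,0,1],[0,0,1],[0,0,0]], turn=[[0,0,0],[0,0,0],[0,0,0],[0,0,0],[0,0,0],[0,0,0],[0,0,0],[0,0,0],[0,0,0],[0,0,0]], hand=[0,0,0,0,0,0,0,0,0,0])

```text
time_s: 7.85
position: [0.6264, -0.2054, 0.0484]
tool_rot: [[-0.997, 0.076, -0.007], [0.076, 0.997, 0.004], [0.008, 0.003, -1.0]]
ft_force: [0.6, -0.6, -2.2]
grip_width: 0.0382
gripper_force: 51.3
```

```bash
python3 - <<'E'
from h import *
plan([.628,-.206,.018],85.6)
im=get_image("scene");cv2.imwrite("pics/s5.png",cv2.resize(im[180:300,170:330],(640,480)))
E
```

```text
t 7.85 turnz 0.01 shift [-0.04 -0.01  0.76] | at [ 0.6264 -0.2054  0.0484] yaw 85.6 q6 -114 w 0.038 F [ 0.6 -0.6 -2.2]
```

Call:
drive_tool(offset=[[-0.03,0,0.25],[0,0,0.25],[0,0,0.25],[0,0,0],[0,0,0],[0,0,0],[0,0,0],[0,0,0],[0,0,0],[0,0,0]], turn=[[0,0,0],[0,0,0],[0,0,0],[0,0,0],[0,0,0],[0,0,0],[0,0,0],[0,0,0],[0,0,0],[0,0,0]], hand=[0,0,0,0,0,0,0,0,0,0])

```text
time_s: 9.15
position: [0.6294, -0.2069, 0.0221]
tool_rot: [[-0.997, 0.076, 0.0], [0.076, 0.997, -0.0], [-0.0, -0.0, -1.0]]
ft_force: [-1.4, -0.2, -3.5]
grip_width: 0.0387
gripper_force: 51.4
```

```bash
python3 - <<'E'
from h import *
plan([.628,-.206,.0125],85.6)
E
```

```text
t 9.15 turnz 0.00 shift [0.04 0.02 0.24] | at [ 0.6294 -0.2069  0.0221] yaw 85.6 q6 -114 w 0.039 F [-1.4 -0.2 -3.5]
```

Call:
drive_tool(offset=[[0.02,0,0.08],[0,0,0.08],[0,0,0],[0,0,0],[0,0,0],[0,0,0],[0,0,0],[0,0,0],[0,0,0],[0,0,0]], turn=[[0,0,0],[0,0,0],[0,0,0],[0,0,0],[0,0,0],[0,0,0],[0,0,0],[0,0,0],[0,0,0],[0,0,0]], hand=[0,0,0,0,0,0,0,0,0,0])

```text
time_s: 10.4
position: [0.6286, -0.2068, 0.0157]
tool_rot: [[-0.997, 0.076, 0.0], [0.076, 0.997, -0.0], [-0.0, -0.0, -1.0]]
ft_force: [-0.0, -0.4, -3.6]
grip_width: 0.0386
gripper_force: 51.4
```

```bash
python3 - <<'E'
from h import *
plan([.628,-.206,.0125],85.6)
im=get_image("scene");cv2.imwrite("pics/s6.png",cv2.resize(im[190:290,170:310],(800,571)))
E
```

```text
t 10.40 turnz 0.00 shift [0.02 0.02 0.08] | at [ 0.6286 -0.2068  0.0157] yaw 85.6 q6 -114 w 0.039 F [-0.  -0.4 -3.6]
```

View pics/s6.png

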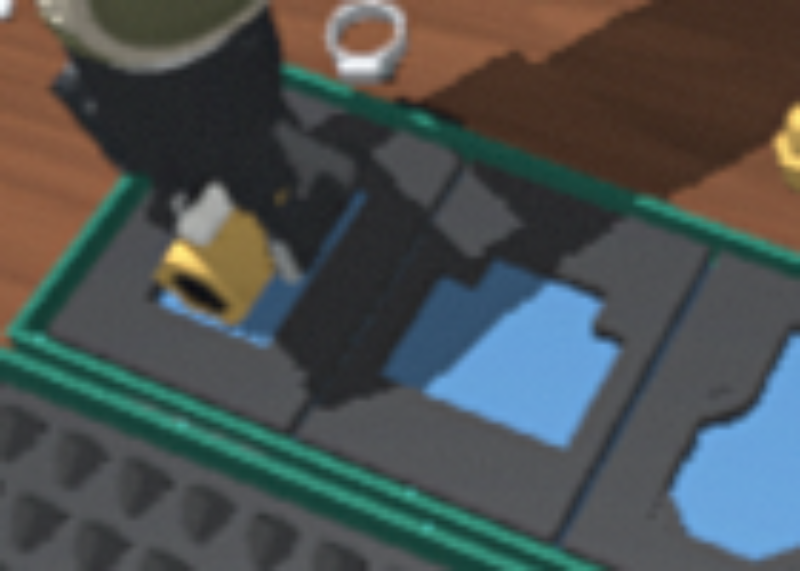

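The valve is inside its pocket, just above the floor. Lowering a touch more, releasing and lifting.

Call:
drive_tool(offset=[[0,0.03,0.06],[0,0,0],[0,0,0],[0,0,0],[0,0,0],[0,0,-0.4],[0,0,-0.8],[0,0,-1],[0,0,-1],[0,0,-1]], turn=[[0,0,0],[0,0,0],[0,0,0],[0,0,0],[0,0,0],[0,0,0],[0,0,0],[0,0,0],[0,0,0],[0,0,0]], hand=[0,0,0.7,0.7,0.7,0.7,0.7,0.7,1,1])

```text
time_s: 11.7
position: [0.6286, -0.2059, 0.1828]
tool_rot: [[-0.997, 0.077, 0.0], [0.077, 0.997, -0.001], [-0.0, -0.001, -1.0]]
ft_force: [0.1, -0.6, -0.5]
grip_width: 0.0853
gripper_force: 0.0
```

```bash
python3 - <<'E'
from m import *
c=pickle.load(open("w4.pkl","rb"));im=cv2.imread("pics/w4.png")
for q in comps(im,(160,120,222,205),(0,0,130),(180,70,255),0,1): info(c,"dial",q,.028)
for q in comps(im,(160,120,222,205),(20,110,90),(35,255,255),3,1): info(c,"stem",q,.014)
plan([.417,-.320,.2],69+0)
E
```

```text
dial uv [190.3 179.3] A 1160.5 xy [ 416.1 -319.5] rect c [ 416.1 -319.5] size [52.1 53.1] ang 37.4
stem uv [198.5 147.1] A 358.0 xy [ 375.3 -306.1] rect c [ 373.9 -305.6] size [20.2 42.1] ang 71.2
t 11.70 turnz 2.77 shift [ 3.92 -4.56 -0.43] | at [ 0.6286 -0.2059  0.1828] yaw 85.6 q6 -114 w 0.085 F [ 0.1 -0.6 -0.5]
```

```bash
python3 - <<'E'
from m import *
plan([.4161,-.3195,.10],71.8)
E
```

```text
t 11.70 turnz 2.30 shift [ 4.16 -4.36  2.07] | at [ 0.6286 -0.2059  0.1828] yaw 85.6 q6 -114 w 0.085 F [ 0.1 -0.6 -0.5]
```

Call:
drive_tool(offset=[[0,0,0],[0,0,0],[0,0,0],[0.83,-0.87,0],[0.83,-0.87,0],[0.83,-0.87,0],[0.83,-0.87,0.6],[0.84,-0.88,0.7],[0,0,0.77],[0,0,0]], turn=[[0,0,0.75],[0,0,0.75],[0,0,0.8],[0,0,0],[0,0,0],[0,0,0],[0,0,0],[0,0,0],[0,0,0],[0,0,0]], hand=[1,1,1,1,1,1,1,1,1,1])

```text
time_s: 12.95
position: [0.4152, -0.3192, 0.0974]
tool_rot: [[-0.95, 0.313, -0.002], [0.313, 0.95, 0.002], [0.003, 0.002, -1.0]]
ft_force: [0.2, 0.3, 1.0]
grip_width: 0.0855
gripper_force: 0.0
```

```bash
python3 - <<'E'
from m import *
c=camera_info("wrist");im=get_image("wrist");cv2.imwrite("pics/w7.png",im)
for q in comps(im,(180,50,460,300),(0,0,130),(180,70,255),0,1): info(c,"dial",q,.028)
for q in comps(im,(180,50,460,300),(20,110,90),(35,255,255),3,1): info(c,"stem",q,.014)
plan([.4161,-.3195,.004],71.8)
E
```

```text
dial uv [314.  213.5] A 3394.0 xy [ 416.8 -320. ] rect c [ 416.8 -319.9] size [49.8 49.9] ang 24.0
stem uv [314.6 153.1] A 1127.5 xy [ 376.4 -306.2] rect c [ 374.4 -305.6] size [19.  42.1] ang 71.8
t 13.00 turnz 0.00 shift [0.   0.   2.37] | at [ 0.4162 -0.3196  0.0987] yaw 71.8 q6 -122 w 0.086 F [0.4 0.  0.4]
```

Call:
drive_tool(offset=[[0,0,0.7],[0,0,0.8],[0,0,0.6],[0,0,0.27],[0,0,0],[0,0,0],[0,0,0],[0,0,0],[0,0,-0.5],[0,0,-1]], turn=[[0,0,0],[0,0,0],[0,0,0],[0,0,0],[0,0,0],[0,0,0],[0,0,0],[0,0,0],[0,0,0],[0,0,0]], hand=[1,1,1,1,1,0,0,0,0,0], newtons=50)

```text
time_s: 14.25
position: [0.4156, -0.3188, 0.0637]
tool_rot: [[-0.95, 0.312, -0.002], [0.312, 0.95, 0.002], [0.003, 0.002, -1.0]]
ft_force: [0.4, -1.0, -1.1]
grip_width: 0.0483
gripper_force: 52.0
```

```bash
python3 - <<'E'
from m import *
plan([.6655,.038,.15],85.6)
E
```

```text
t 14.25 turnz -2.30 shift [-5.54  9.37 -2.16] | at [ 0.4156 -0.3188  0.0637] yaw 71.8 q6 -122 w 0.048 F [ 0.4 -1.  -1.1]
```

Call:
drive_tool(offset=[[0,0,-0.6],[0,0,-0.8],[0,0,-0.76],[-0.6,1,0],[-0.6,1,0],[-0.6,1,0],[-0.6,1,0],[-0.6,1,0],[-0.6,1,0],[-0.6,1,0]], turn=[[0,0,-0.75],[0,0,-0.75],[0,0,-0.8],[0,0,0],[0,0,0],[0,0,0],[0,0,0],[0,0,0],[0,0,0],[0,0,0]], hand=[0,0,0,0,0,0,0,0,0,0])

```text
time_s: 15.5
position: [0.6057, -0.0516, 0.1504]
tool_rot: [[-0.997, 0.076, 0.0], [0.076, 0.997, -0.0], [-0.0, -0.0, -1.0]]
ft_force: [-0.7, -0.8, -1.8]
grip_width: 0.0483
gripper_force: 52.2
```

Call:
drive_tool(offset=[[-0.6,1,0],[-0.6,1,0],[-0.14,0.37,0.3],[0,0,0.8],[0,0,0.8],[0,0,0.6],[0,0,0],[0,0,0],[0,0,0],[0,0,0]], turn=[[0,0,0],[0,0,0],[0,0,0],[0,0,0],[0,0,0],[0,0,0],[0,0,0],[0,0,0],[0,0,0],[0,0,0]], hand=[0,0,0,0,0,0,0,0,0,0])

```text
time_s: 16.75
position: [0.666, 0.0373, 0.051]
tool_rot: [[-0.997, 0.076, 0.001], [0.076, 0.997, -0.0], [-0.001, -0.0, -1.0]]
ft_force: [0.0, 0.6, -2.1]
grip_width: 0.0484
gripper_force: 52.2
```

```bash
python3 - <<'E'
from m import *
plan([.6655,.038,.018],85.6)
c=camera_info("wrist");im=get_image("wrist");cv2.imwrite("pics/w8.png",im);pickle.dump(c,open("w8.pkl","wb"))
for q in comps(im,(0,100,640,400),(95,80,100),(125,255,255),0,4): info(c,"blue",q,.012)
E
```

```text
t 16.75 turnz 0.00 shift [0.01 0.02 0.82] | at [0.666  0.0373 0.051 ] yaw 85.6 q6 -93 w 0.048 F [ 0.   0.6 -2.1]
blue uv [113.8 197.7] A 13955.0 xy [639.6 -86.1] rect c [636.8 -85.7] size [87.1 73.5] ang 85.7
blue uv [313.5 167.5] A 4046.5 xy [631.5  39.4] rect c [633.6  39.9] size [65.  86.2] ang 85.7
blue uv [415.9 192.5] A 354.0 xy [653.6 101.4] rect c [649.5 101.7] size [  2.1 111.8] ang 85.8
blue uv [211.9 188.8] A 297.5 xy [642.1 -24.4] rect c [639.6 -24.2] size [  2.1 111.1] ang 86.1
```

View pics/w8.png

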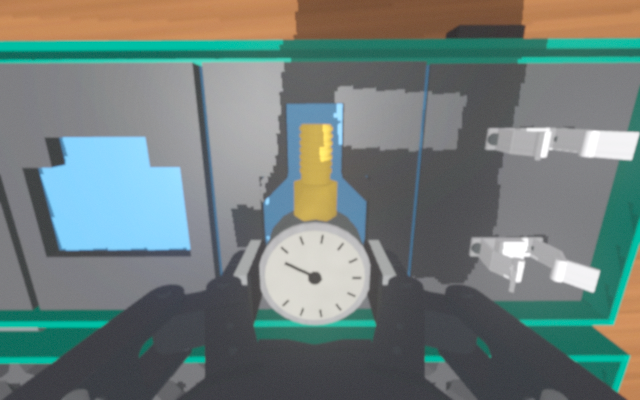

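Gauge (314,278) is lined up with its pocket: round centre column ~314, channel (314,140). The tee pocket is at (115,195) and the clips at (560,140)/(530,250). Checking the channel end, then descending.

```bash
python3 - <<'E'
from m import *
c=pickle.load(open("w8.pkl","rb"))
print("channel end",onz(c,(314,104),.022),"round near shoulder widest L/R",onz(c,(266,205),.022),onz(c,(365,205),.022))
print("tee pocket corners top",[onz(c,p,.022)[:2].round(4) for p in((62,137),(149,137),(186,167),(190,250),(40,168))])
print("clip insert: stripe, wall",onz(c,(427,65),.022),onz(c,(412,310),.022))
E
```

```text
channel end [0.59137211 0.04278635 0.022     ] round near shoulder widest L/R [0.64618205 0.01005289 0.022     ] [0.65061807 0.06859306 0.022     ]
tee pocket corners top [array([ 0.5982, -0.0985]), array([ 0.6019, -0.0502]), array([ 0.6201, -0.0329]), array([ 0.6716, -0.0404]), array([ 0.6144, -0.1165])]
clip insert: stripe, wall [0.57645555 0.1031859  0.022     ] [0.72536845 0.09732871 0.022     ]
```

Call:
drive_tool(offset=[[0,0,0.25],[0,0,0.25],[0,0,0.25],[0,0,0],[0,0,0],[0,0,0],[0,0,0],[0,0,0],[0,0,0],[0,0,0]], turn=[[0,0,0],[0,0,0],[0,0,0],[0,0,0],[0,0,0],[0,0,0],[0,0,0],[0,0,0],[0,0,0],[0,0,0]], hand=[0,0,0,0,0,0,0,0,0,0])

```text
time_s: 18.05
position: [0.6657, 0.0374, 0.0201]
tool_rot: [[-0.997, 0.076, -0.0], [0.076, 0.997, -0.0], [0.0, -0.0, -1.0]]
ft_force: [-0.2, -0.0, -1.3]
grip_width: 0.0484
gripper_force: 52.2
```

Call:
drive_tool(offset=[[0.02,0.02,0.06],[0,0,0],[0,0,0],[0,0,0],[0,0,0],[0,0,-0.4],[0,0,-0.8],[0,0,-1],[0,0,-1],[0,0,-1]], turn=[[0,0,0],[0,0,0],[0,0,0],[0,0,0],[0,0,0],[0,0,0],[0,0,0],[0,0,0],[0,0,0],[0,0,0]], hand=[0,0,0.8,0.8,0.8,0.8,0.8,0.8,1,1])

```text
time_s: 19.3
position: [0.6649, 0.0389, 0.1891]
tool_rot: [[-0.997, 0.076, 0.003], [0.076, 0.997, 0.001], [-0.002, 0.001, -1.0]]
ft_force: [-0.1, 0.2, -1.1]
grip_width: 0.0853
gripper_force: 0.0
```

```bash
python3 - <<'E'
from m import *
plan([.42,.26,.22],85.6-25.6)
c=camera_info("wrist");im=get_image("wrist");cv2.imwrite("pics/w9.png",im);pickle.dump(c,open("w9.pkl","wb"))
E
```

```text
t 19.30 turnz 4.27 shift [ 8.07  1.73 -0.77] | at [0.6649 0.0389 0.1891] yaw 85.6 q6 -92 w 0.085 F [-0.1  0.2 -1.1]
```

View pics/w9.png

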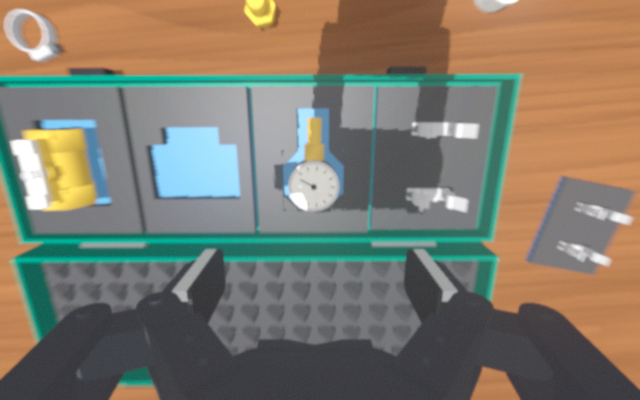

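View 9: gauge is seated with its dial at (314,187), and the valve sits in its pocket (62,168). Tee pocket is at (196,165), clips at (446,130) and (437,199). Measuring these.

```bash
python3 - <<'E'
from m import *
c=pickle.load(open("w9.pkl","rb"));im=cv2.imread("pics/w9.png")
w=((0,0,130),(180,60,255))
info(c,"dial",comps(im,(275,150,350,220),*w)[0],.040)
info(c,"handle",comps(im,(0,125,60,220),*w)[0],.068)
q=comps(im,(145,115,245,205),(95,80,100),(125,255,255))[0];info(c,"teefloor",q,.012)
for q in comps(im,(395,110,490,220),*w,7,2):
    W=info(c,"clip",q,.065)
    r=cv2.boundingRect(q);print(r)
    u=q[:,0,:];L=u[u[:,0].argmin()];R=u[u[:,0].argmax()]
    print("L,R",L,R,onz(c,L,.065).round(4),onz(c,R,.065).round(4))
E
```

```text
dial uv [309.8 193.3] A 3021.5 xy [672.7  33.6] rect c [664.   36.6] size [75.5 70. ] ang 85.7
handle uv [ 31.  173.5] A 1741.5 xy [ 629.1 -209.5] rect c [ 627.3 -210.3] size [75.1 28.7] ang 0.7
teefloor uv [194.3 165. ] A 5239.0 xy [640.2 -87.1] rect c [636.9 -86.8] size [90.9 74.6] ang 85.7
clip uv [451.5 164.2] A 6136.5 xy [651.7 162. ] rect c [649.9 151.2] size [85.6 97.6] ang 85.7
(395, 110, 95, 110)
L,R [395 110] [489 156] [0.598  0.1122 0.065 ] [0.6431 0.1946 0.065 ]
```

```bash
python3 - <<'E'
from m import *
c=pickle.load(open("w9.pkl","rb"));im=cv2.imread("pics/w9.png")
w=((0,0,185),(180,50,255))
info(c,"dial",comps(im,(275,150,350,220),*w,5)[0],.040)
info(c,"handle",comps(im,(0,125,60,220),*w)[0],.068)
for b in((400,115,490,145),(398,180,475,220)):
    m=cv2.inRange(cv2.cvtColor(im,cv2.COLOR_BGR2HSV)[b[1]:b[3],b[0]:b[2]],np.array((0,0,150)),np.array((180,50,255)))
    n=np.argwhere(m)[:,::-1]+b[:2];L=n[n[:,0].argmin()];R=n[n[:,0].argmax()]
    print("L,R",L,R,"rows",n[:,1].min(),n[:,1].max(),onz(c,L,.065).round(4),onz(c,R,.065).round(4))
cv2.imwrite("pics/c9.png",cv2.resize(im[70:250,380:520],(560,720))[:600])
E
```

```text
dial uv [312.6 186. ] A 1844.0 xy [665.   37.1] rect c [664.4  37.1] size [48.4 49.8] ang 86.9
handle uv [ 31.6 173.3] A 1543.0 xy [ 628.9 -208.9] rect c [ 629.2 -208.8] size [24.1 63. ] ang 85.5
L,R [411 122] [479 124] rows 121 139 [0.6089 0.1258 0.065 ] [0.6149 0.1838 0.065 ]
L,R [407 190] [468 199] rows 187 212 [0.6687 0.123  0.065 ] [0.6814 0.1787 0.065 ]
```

View pics/c9.png

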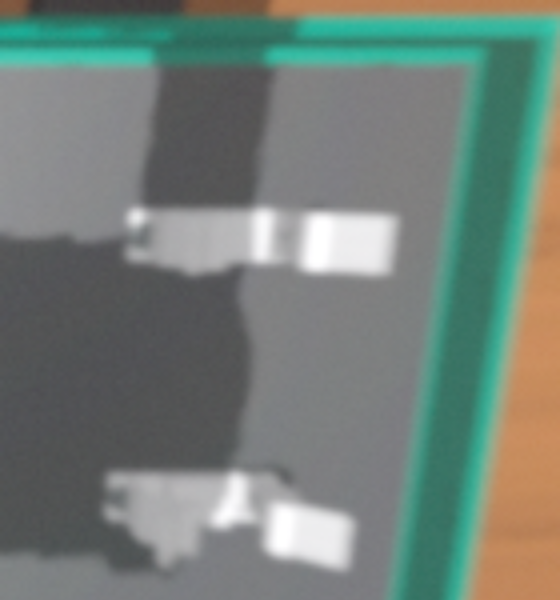

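```bash
python3 - <<'E'
from m import *
c=pickle.load(open("w9.pkl","rb"))
for p in((479,131),(469,203)):print(onz(c,p,.065).round(4),onz(c,p,.062).round(4))
for p in((375,85),(368,235),(497,85),(482,235)):print(onz(c,p,.022).round(4))
c=pickle.load(open("w8.pkl","rb"))
for p in((637,145),(597,278)):print(onz(c,p,.065).round(4))
c=pickle.load(open("w4.pkl","rb"));im=cv2.imread("pics/w4.png")
print("pipe ends",onz(c,(479,122),.015).round(4),onz(c,(516,201),.015).round(4))
cv2.imwrite("pics/p4.png",cv2.resize(im[95:225,440:610],(680,520)))
plan([.40,.30,.22],65)
E
```

```text
[0.6208 0.1842 0.065 ] [0.6211 0.1858 0.062 ]
[0.6853 0.1799 0.065 ] [0.6863 0.1814 0.062 ]
[0.5741 0.1041 0.022 ]
[0.7286 0.0933 0.022 ]
[0.5829 0.2207 0.022 ]
[0.7381 0.2185 0.022 ]
[0.6191 0.1769 0.065 ]
[0.6818 0.1716 0.065 ]
pipe ends [0.3702 0.0712 0.015 ] [0.4841 0.1318 0.015 ]
t 19.35 turnz 3.44 shift [ 8.8   3.1  -0.62] | at [0.6667 0.0387 0.1952] yaw 85.7 q6 -92 w 0.085 F [-0.5 -0.1  4. ]
```

Call:
drive_tool(offset=[[0.9,0.85,0],[0.9,0.85,0],[0.9,0.85,0],[0.9,0.85,0],[0.9,0.85,0],[0.9,0.85,0],[0.9,0.85,0],[0.9,0.85,0],[0,0,0],[0,0,0]], turn=[[0,0,0],[0,0,0],[0,0,0],[0,0,0],[0,0,0],[0,0,0],[0,0,0],[0,0,0],[0,0,1],[0,0,1]], hand=[1,1,1,1,1,1,1,1,1,1])

```text
time_s: 20.6
position: [0.398, 0.3325, 0.1872]
tool_rot: [[-0.959, 0.284, 0.002], [0.284, 0.959, 0.002], [-0.001, 0.002, -1.0]]
ft_force: [0.2, 0.2, 0.1]
grip_width: 0.0855
gripper_force: 0.0
```

Call:
drive_tool(offset=[[0,0,0],[0,0,0],[0,0,0],[0,0,0],[0,0,0],[0,0,0],[0,0,0],[0,0,0],[0,0,0],[0,0,0]], turn=[[0,0,1],[0,0,1],[0,0,1],[0,0,1],[0,0,1],[0,0,1],[0,0,1],[0,0,1],[0,0,0.4],[0,0,0]], hand=[1,1,1,1,1,1,1,1,1,1])

```text
time_s: 21.85
position: [0.3985, 0.3318, 0.1869]
tool_rot: [[-0.395, 0.919, 0.002], [0.919, 0.395, 0.001], [0.001, 0.002, -1.0]]
ft_force: [0.6, 0.4, -0.5]
grip_width: 0.0855
gripper_force: 0.0
```

```bash
python3 - <<'E'
from m import *
c=camera_info("wrist");im=get_image("wrist");cv2.imwrite("pics/w10.png",im);pickle.dump(c,open("w10.pkl","wb"))
for q in comps(im,(200,60,440,330),(0,0,110),(180,60,255),9,3): info(c,"tee",q,.021)
plan([.393,.332,.1],23.5)
E
```

```text
tee uv [307.8 184.4] A 3537.5 xy [393.7 326.1] rect c [391.  324.3] size [62.  83.8] ang 23.3
tee uv [354.  300.6] A 1164.5 xy [497.5 219.8] rect c [498.3 221.2] size [40.2 56.9] ang 24.5
tee uv [429.  263.9] A 356.5 xy [555.  296.6] rect c [558.4 297.7] size [16.6 56.8] ang 60.4
t 21.90 turnz -0.04 shift [ 0.06 -0.12  2.17] | at [0.3985 0.3318 0.1867] yaw 23.3 q6 3 w 0.086 F [ 0.8 -0.4  0.1]
```

View pics/w10.png

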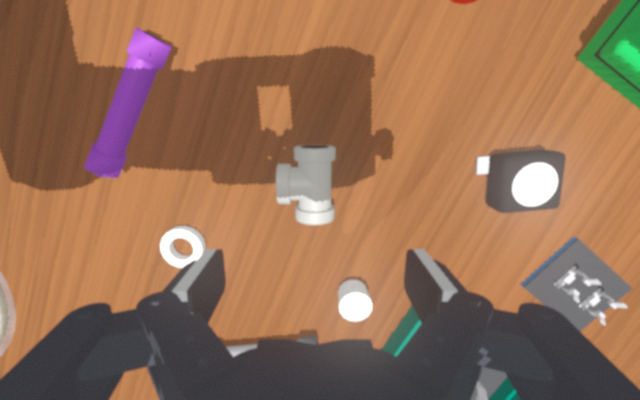

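Tee at (308,184), branch pointing left, shadowed. Its outline centre is ~(391,325) mm with yaw 23.3°, and the size fits (59x76). Grasping.

Call:
drive_tool(offset=[[-0.07,-0.22,0.4],[0,0,0.8],[0,0,0.8],[0,0,0.8],[0,0,0.8],[0,0,0.7],[0,0,0.29],[0,0,0],[0,0,0],[0,0,0]], turn=[[0,0,0],[0,0,0],[0,0,0],[0,0,0],[0,0,0],[0,0,0],[0,0,0],[0,0,0],[0,0,0],[0,0,0]], hand=[1,1,1,1,1,1,1,1,0,0], newtons=50)

```text
time_s: 23.15
position: [0.3918, 0.3256, 0.0032]
tool_rot: [[-0.394, 0.919, 0.001], [0.919, 0.394, 0.001], [0.0, 0.001, -1.0]]
ft_force: [-0.5, -1.0, 12.3]
grip_width: 0.0541
gripper_force: 50.2
```

Call:
drive_tool(offset=[[0,0,0],[0,0,0],[0,0,-0.3],[0,0,-0.8],[0,0,-1],[0,0,-1],[0,0,-0.6],[0,0,0],[0,0,0],[0,0,0]], turn=[[0,0,0],[0,0,0],[0,0,0],[0,0,0.8],[0,0,0.8],[0,0,0.8],[0,0,0.8],[0,0,0.8],[0,0,0.6],[0,0,0]], hand=[0,0,0,0,0,0,0,0,0,0])

```text
time_s: 24.4
position: [0.3914, 0.3253, 0.1507]
tool_rot: [[0.076, 0.997, 0.0], [0.997, -0.076, 0.0], [0.0, 0.0, -1.0]]
ft_force: [0.3, -0.6, -2.7]
grip_width: 0.0541
gripper_force: 54.0
```

```bash
python3 - <<'E'
from m import *
plan([.635,-.084,.15],-4.4)
E
```

```text
t 24.40 turnz 0.01 shift [-9.74  6.86  0.02] | at [0.3914 0.3253 0.1507] yaw -4.3 q6 31 w 0.054 F [ 0.3 -0.6 -2.7]
```

Call:
drive_tool(offset=[[-0.97,0.68,0],[-0.97,0.68,0],[-0.97,0.68,0],[-0.97,0.68,0],[-0.97,0.68,0],[-0.97,0.68,0],[-0.97,0.68,0],[-0.97,0.68,0],[-0.97,0.68,0],[-0.97,0.68,0]], turn=[[0,0,0],[0,0,0],[0,0,0],[0,0,0],[0,0,0],[0,0,0],[0,0,0],[0,0,0],[0,0,0],[0,0,0]], hand=[0,0,0,0,0,0,0,0,0,0])

```text
time_s: 25.65
position: [0.6336, -0.0836, 0.1503]
tool_rot: [[0.075, 0.997, -0.0], [0.997, -0.075, 0.0], [0.0, -0.0, -1.0]]
ft_force: [-0.1, 0.0, -2.6]
grip_width: 0.0537
gripper_force: 53.9
```

Call:
drive_tool(offset=[[-0.04,0.06,0],[0,0,0.4],[0,0,0.8],[0,0,0.8],[0,0,0.6],[0,0,0],[0,0,0],[0,0,0],[0,0,0],[0,0,0]], turn=[[0,0,0],[0,0,0],[0,0,0],[0,0,0],[0,0,0],[0,0,0],[0,0,0],[0,0,0],[0,0,0],[0,0,0]], hand=[0,0,0,0,0,0,0,0,0,0])

```text
time_s: 26.9
position: [0.6356, -0.084, 0.0465]
tool_rot: [[0.076, 0.997, 0.001], [0.997, -0.076, -0.0], [-0.0, 0.001, -1.0]]
ft_force: [-0.0, -0.0, -2.4]
grip_width: 0.0538
gripper_force: 54.0
```

```bash
python3 - <<'E'
from m import *
plan([.635,-.084,.020],-4.4)
c=camera_info("wrist");im=get_image("wrist");cv2.imwrite("pics/w11.png",im);pickle.dump(c,open("w11.pkl","wb"))
E
```

```text
t 26.90 turnz 0.00 shift [-0.   -0.01  0.66] | at [ 0.6356 -0.084   0.0465] yaw -4.4 q6 -14 w 0.054 F [-0.  -0.  -2.4]
```

View pics/w11.png

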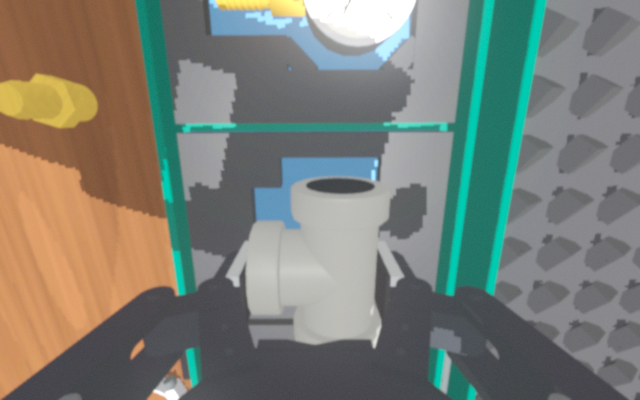

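The tee's run end (340,185) is over its pocket (330,190) with the branch to the robot side. Descending.

Call:
drive_tool(offset=[[0,-0.03,0.2],[0,0,0.2],[0,0,0.2],[0,0,0],[0,0,0],[0,0,0],[0,0,0],[0,0,0],[0,0,0],[0,0,0]], turn=[[0,0,0],[0,0,0],[0,0,0],[0,0,0],[0,0,0],[0,0,0],[0,0,0],[0,0,0],[0,0,0],[0,0,0]], hand=[0,0,0,0,0,0,0,0,0,0])

```text
time_s: 28.2
position: [0.6343, -0.0839, 0.0221]
tool_rot: [[0.076, 0.997, 0.0], [0.997, -0.076, 0.0], [0.0, 0.0, -1.0]]
ft_force: [0.3, -0.0, -2.7]
grip_width: 0.054
gripper_force: 54.1
```

Call:
drive_tool(offset=[[0,0,0.06],[0,0,0.04],[0,0,0],[0,0,0],[0,0,0],[0,0,0],[0,0,0],[0,0,-0.4],[0,0,-0.8],[0,0,-1]], turn=[[0,0,0],[0,0,0],[0,0,0],[0,0,0],[0,0,0],[0,0,0],[0,0,0],[0,0,0],[0,0,0],[0,0,0]], hand=[0,0,0,0,0.85,0.85,0.85,0.85,0.85,1])

```text
time_s: 29.45
position: [0.6341, -0.0839, 0.1078]
tool_rot: [[0.076, 0.997, -0.0], [0.997, -0.076, 0.0], [0.0, -0.0, -1.0]]
ft_force: [0.2, 0.2, 0.1]
grip_width: 0.0855
gripper_force: 0.0
```

Call:
drive_tool(offset=[[0,0,-1],[0,0,-1],[0,0,-1],[0,0,-0.3],[0.7,0,0],[0.9,0,0],[0.9,0,0],[0.9,0,0],[0.9,0,0],[0,0,0]], turn=[[0,0,-0.5],[0,0,-0.5],[0,0,0],[0,0,0],[0,0,0],[0,0,0],[0,0,0],[0,0,0],[0,0,0],[0,0,0]], hand=[1,1,1,1,1,1,1,1,1,1])

```text
time_s: 30.7
position: [0.6288, 0.0902, 0.2378]
tool_rot: [[-0.031, 1.0, -0.001], [1.0, 0.031, 0.0], [0.0, -0.001, -1.0]]
ft_force: [-0.3, 0.1, -0.6]
grip_width: 0.0855
gripper_force: 0.0
```

```bash
python3 - <<'E'
from m import *
plan([.428,.1015,.15],118)
c=camera_info("wrist");im=get_image("wrist");cv2.imwrite("pics/w12.png",im);pickle.dump(c,open("w12.pkl","wb"))
E
```

```text
t 30.70 turnz 10.63 shift [-4.3  -2.61  2.19] | at [0.6288 0.0902 0.2378] yaw 1.8 q6 -4 w 0.085 F [-0.3  0.1 -0.6]
```

View pics/w12.png

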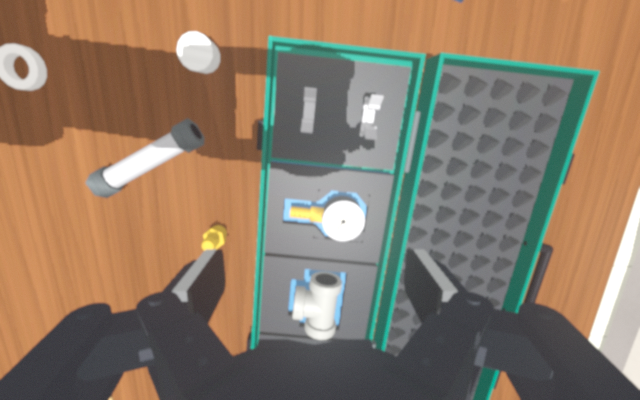

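View 12: tee (320,300) and gauge (343,220) are seated, and the clips at (309,110) and (371,115) are seen almost from above. That uses up the picture views, in fact one over the limit, so I'll work only with numbers from here.

```bash
python3 - <<'E'
from m import *
c=pickle.load(open("w12.pkl","rb"));im=cv2.imread("pics/w12.png")
h=cv2.cvtColor(im,cv2.COLOR_BGR2HSV)
print(onz(c,(314,110),.042))
for b in((290,75,330,150),(350,80,395,150)):
  g=h[b[1]:b[3],b[0]:b[2],2].astype(int); med=np.median(g)
  m=((g>115)&(h[b[1]:b[3],b[0]:b[2],1]<50)).astype(np.uint8)
  n,l,s,ce=cv2.connectedComponentsWithStats(m)
  for i in range(1,n):
    if s[i,4]>15:
      x,y,w,hh,A=s[i]; cx=b[0]+x+(w-1)/2
      print(b,"med",med,"box",b[0]+x,b[1]+y,w,hh,"A",A,[onz(c,p,.062)[:2].round(4) for p in((cx,b[1]+y),(cx,b[1]+y+hh-1))])
print(h[80:142:3,300:320:2,2]);print(h[85:142:3,358:386:3,2])
# pipe
for lo,hi in(((0,0,120),(180,45,255)),):
  q=comps(im,(80,110,210,205),lo,hi,3,2)
  for k in q: info(c,"pipe",k,.015)
q=comps(im,(170,25,225,80),(0,0,130),(180,60,255),0,1)[0];info(c,"tin",q,.03)
info(c,"tail",comps(im,(195,220,235,258),(20,110,90),(35,255,255),3,1)[0],.02)
E
```

```text
[0.62567863 0.16304109 0.042     ]
(290, 75, 330, 150) med 97.0 box 300 86 18 48 A 632 [array([0.6196, 0.1854]), array([0.6208, 0.14  ])]
(350, 80, 395, 150) med 163.0 box 350 80 45 70 A 2812 [array([0.6818, 0.1929]), array([0.6874, 0.1258])]
[[ 97  97 100  99  99 100 100 100 100 100]
 [ 99  97  99  98  98  99  97  97 100  98]
 [ 98  98 110 123 118 111 109 103 103  98]
 [ 97 101 143 174 174 175 174 171 143 102]
 [ 97 104 143 172 171 173 171 169 138  98]
 [ 97 102 149 171 171 172 171 169 129  99]
 [ 95 105 170 189 189 189 187 178 128 100]
 [ 95 103 157 183 184 182 183 174 119  98]
 [ 94 103 160 197 197 196 195 179 112  97]
 [ 94 104 172 197 196 198 196 177 103  97]
 [ 95 110 181 196 196 196 194 166 101  97]
 [ 95 117 186 195 195 197 193 151  99  96]
 [ 94 127 186 197 195 194 193 145  97  94]
 [101 158 188 190 190 189 182 127  96  97]
 [103 169 187 190 190 191 178 118  94  95]
 [115 173 183 182 184 183 168 105  93  96]
 [132 179 183 183 185 183 161 100  94  92]
 [124 161 166 171 173 173 145 101  96  95]
 [ 91  93  97 100 102 106  98  94  94  94]
 [ 91  93  93  93  93  93  92  94  92  9
[... 515 characters left out ...]
162]
 [169 186 255 255 255 255 164 165 163 161]
 [163 182 255 255 255 231 165 164 164 163]
 [112 165 197 197 194 173 166 163 164 163]
 [101 180 189 193 191 192 206 165 164 162]
 [102 177 181 184 186 187 177 165 165 162]
 [111 175 174 187 185 184 177 165 164 162]
 [104 148 146 183 183 184 179 164 164 161]
 [ 99  99 110 136 145 156 173 164 164 162]]
pipe uv [132.9 166.1] A 2218.5 xy [406.   89.8] rect c [409.9  90.3] size [133.7  32.5] ang 27.6Traceback (most recent call last):
  File "<stdin>", line 17, in <module>
  File "m.py", line 10, in info
    M=cv2.moments(cnt);u=(M["m10"]/M["m00"],M["m01"]/M["m00"])
                          ~~~~~~~~^~~~~~~~~
ZeroDivisionError: float division by zero
```

Call:
drive_tool(offset=[[0,0,0],[0,0,0],[0,0,0],[0,0,0],[0,0,0],[0,0,0],[0,0,0],[0,0,0],[0,0,0],[0,0,0]], turn=[[0,0,1],[0,0,1],[0,0,1],[0,0,1],[0,0,1],[0,0,1],[0,0,1],[0,0,1],[0,0,1],[0,0,1]], hand=[1,1,1,1,1,1,1,1,1,1])

```text
time_s: 32.0
position: [0.6294, 0.0865, 0.2378]
tool_rot: [[0.854, 0.52, -0.001], [0.52, -0.854, -0.0], [-0.001, -0.0, -1.0]]
ft_force: [-0.2, -0.1, -0.2]
grip_width: 0.0851
gripper_force: 0.0
```

Call:
drive_tool(offset=[[0,0,0],[-0.7,-0.45,0],[-0.8,-0.45,0],[-0.8,-0.45,0],[-0.8,-0.45,0.5],[-0.8,-0.45,0.8],[-0.4,-0.36,0.9],[0,0,0],[0,0,0],[0,0,0]], turn=[[0,0,0.63],[0,0,0],[0,0,0],[0,0,0],[0,0,0],[0,0,0],[0,0,0],[0,0,0],[0,0,0],[0,0,0]], hand=[1,1,1,1,1,1,1,1,1,1])

```text
time_s: 33.25
position: [0.4301, 0.0996, 0.1513]
tool_rot: [[0.884, 0.467, 0.003], [0.467, -0.884, -0.0], [0.002, 0.001, -1.0]]
ft_force: [0.2, -0.3, 0.0]
grip_width: 0.0855
gripper_force: 0.0
```

```bash
python3 - <<'E'
from m import *
c=camera_info("wrist");im=get_image("wrist");cv2.imwrite("pics/w13.png",im);pickle.dump(c,open("w13.pkl","wb"))
for V,S in((150,40),(185,40)):
  for q in comps(im,(150,50,490,320),(0,0,V),(180,S,255),3,3):
    if cv2.contourArea(q)>200:info(c,"pipe",q,.020)
plan([.4275,.1005,.0],118)
E
```

```text
pipe uv [310.7 190.9] A 3532.0 xy [423.3  99.4] rect c [422.3  98.7] size [149.4  26.9] ang 28.0
pipe uv [167.3 258.6] A 1407.5 xy [300.1 196.2] rect c [299.7 192.6] size [51.8 40.3] ang 19.4
pipe uv [225.   63.3] A 1318.5 xy [492.3 216.4] rect c [490.9 216.4] size [23.1 43.5] ang 27.9
pipe uv [166.8 258.8] A 1317.5 xy [299.7 196.6] rect c [299.1 193.5] size [50.1 38.4] ang 19.4
pipe uv [225.   63.3] A 1315.5 xy [492.4 216.4] rect c [490.9 216.4] size [23.1 43.5] ang 27.9
pipe uv [313.7 234.8] A 570.5 xy [390.8  79.3] rect c [394.7  83.4] size [40.3 23.5] ang 28.3
t 33.30 turnz -0.03 shift [-0.04 -0.04  3.78] | at [0.4298 0.0997 0.151 ] yaw -62.2 q6 60 w 0.085 F [ 0.6  0.3 -0.2]
```

Call:
drive_tool(offset=[[-0.12,-0.06,0.5],[0,0,0.8],[0,0,0.8],[0,0,0.8],[0,0,0.5],[0,0,0.32],[0,0,0],[0,0,0],[0,0,0],[0,0,0]], turn=[[0,0,0],[0,0,0],[0,0,0],[0,0,0],[0,0,0],[0,0,0],[0,0,0],[0,0,0],[0,0,0],[0,0,0]], hand=[1,1,1,1,1,1,1,0,0,0], newtons=80)

```text
time_s: 34.55
position: [0.4234, 0.0999, 0.0017]
tool_rot: [[0.884, 0.467, 0.001], [0.467, -0.884, -0.0], [0.001, 0.0, -1.0]]
ft_force: [-0.9, -0.0, 0.4]
grip_width: 0.0323
gripper_force: 0.0
```

Call:
drive_tool(offset=[[0,0,0],[0,0,0],[0,0,0],[0,0,-0.4],[0,0,-0.8],[0,0,-1],[0,0,-1],[0,0,-0.8],[0,0,0],[0,0,0]], turn=[[0,0,0],[0,0,0],[0,0,0],[0,0,0],[0,0,0.9],[0,0,0.9],[0,0,0.9],[0,0,0.9],[0,0,0.9],[0,0,0.9]], hand=[0,0,0,0,0,0,0,0,0,0])

```text
time_s: 35.8
position: [0.4229, 0.0999, 0.1615]
tool_rot: [[0.997, -0.083, 0.0], [-0.083, -0.997, 0.0], [0.0, -0.0, -1.0]]
ft_force: [0.3, -0.2, -2.4]
grip_width: 0.0222
gripper_force: 79.1
```

```bash
python3 - <<'E'
from m import *
s=observe();print(s["gripper_force"],s["wrist_torque"]);plan([.654,.160,.12],85.6)
E
```

```text
79.10413384437561 [0.02094549 0.02771236 0.02313916]
t 35.80 turnz -0.06 shift [ 5.65 -1.94  1.04] | at [0.4229 0.0999 0.1615] yaw -94.7 q6 92 w 0.022 F [ 0.3 -0.2 -2.4]
```

```bash
python3 - <<'E'
from m import *
c=camera_info("wrist");im=get_image("wrist");cv2.imwrite("pics/w14.png",im)
h=cv2.cvtColor(im,cv2.COLOR_BGR2HSV)
for r in range(60,400,20):
    n=np.flatnonzero((h[r,200:430,1]<45)&(h[r,200:430,2]>60))+200
    print(r,(n.min(),n.max(),len(n)) if len(n) else None, h[r,314])
E
```

```text
60 None [ 13 145 174]
80 None [ 12 136 180]
100 None [ 13 135 179]
120 (np.int64(200), np.int64(352), 86) [ 94  11 166]
140 (np.int64(272), np.int64(352), 81) [ 94  11 166]
160 (np.int64(275), np.int64(343), 69) [ 94  13 157]
180 (np.int64(284), np.int64(341), 58) [  0   0 255]
200 (np.int64(285), np.int64(341), 57) [135   3 198]
220 (np.int64(286), np.int64(340), 55) [150   4 175]
240 (np.int64(278), np.int64(350), 73) [ 90   1 172]
260 (np.int64(260), np.int64(368), 109) [  0   0 171]
280 (np.int64(246), np.int64(382), 137) [135   3 172]
300 (np.int64(200), np.int64(429), 203) [120   3 170]
320 (np.int64(200), np.int64(429), 199) [105   3 170]
340 (np.int64(200), np.int64(429), 170) [ 90   2 169]
360 (np.int64(200), np.int64(422), 116) [108  21  62]
380 (np.int64(204), np.int64(425), 42) [107  28  63]
```

```bash
python3 - <<'E'
from m import *
c=camera_info("wrist");im=cv2.imread("pics/w14.png");h=cv2.cvtColor(im,cv2.COLOR_BGR2HSV)
print(h[100:190:3,313,2])
s=observe()
for r in(105,115,165,172,176):print(r,(onz(c,(313,r),s["position"][2]+.013+.013)-s["position"]).round(4))
E
```

```text
[179 154 156 158 163 162 163 164 168 172 172 171 168 168 168 168 168 167
 164 160 156 163 251 255 255 255 255 255 255 255]
105 [ 0.0722 -0.0058  0.026 ]
115 [ 0.0686 -0.0055  0.026 ]
165 [ 0.05   -0.0039  0.026 ]
172 [ 0.0472 -0.0036  0.026 ]
176 [ 0.0456 -0.0035  0.026 ]
```

Call:
drive_tool(offset=[[0.7,-0.25,0],[0.9,-0.3,0],[0.9,-0.3,0],[0.9,-0.3,0],[0.9,-0.3,0],[0.9,-0.3,0.3],[0.45,-0.19,0.7],[0,0,0.8],[0,0,0.5],[0,0,0]], turn=[[0,0,-0.06],[0,0,0],[0,0,0],[0,0,0],[0,0,0],[0,0,0],[0,0,0],[0,0,0],[0,0,0],[0,0,0]], hand=[0,0,0,0,0,0,0,0,0,0])

```text
time_s: 37.1
position: [0.6532, 0.1605, 0.0673]
tool_rot: [[0.997, -0.072, -0.005], [-0.072, -0.997, -0.0], [-0.005, 0.001, -1.0]]
ft_force: [-0.0, -0.5, -2.1]
grip_width: 0.0224
gripper_force: 79.0
```

```bash
python3 - <<'E'
from m import *
plan([.654,.160,.029],85.6)
c=camera_info("wrist");im=get_image("wrist");cv2.imwrite("pics/w15.png",im);pickle.dump(c,open("w15.pkl","wb"))
g=cv2.cvtColor(im,cv2.COLOR_BGR2HSV)
for r in range(150,260,6):
    print(r,"".join("#" if g[r,x,1]<45 and g[r,x,2]>140 else ("+" if g[r,x,1]<45 and g[r,x,2]>115 else ".") for x in range(200,430,3)))
E
```

```text
t 37.10 turnz 0.04 shift [0.02 0.01 0.96] | at [0.6532 0.1605 0.0673] yaw -94.1 q6 98 w 0.022 F [-0.  -0.5 -2.1]
150 ........+++++++++++#####+++####################+++++#################....####
156 ........+++++++++++#####++#####################+++.+#################....####
162 .........+++++++++++++++...##########################################....####
168 .........++++++++..........#########################################....+####
174 ........................############################################....+####
180 ........................############################################....++###
186 ........................############################################....+++#+
192 ........................##########################################+#....+++++
198 .............................###################...+#######+###++++....++++++
204 .............................##################+...+###++++#+++++++....++++++
210 .............................##################+............+++++++....++++++
216 .............................##################+............+++++++....++++++
222 .............................##################+............+++++++....++++++
228 .............................##################+............+++++++....++++++
234 .............................##################+............++++++.....++++++
240 ..........................#########################.+......+++++++....+++++++
246 ..........................#####################+###+++++++++++++++....+++++++
252 .........................####.#################.+###....++++++++++....+++++++
258 ........................+###+.#################..####....+++++++++....+++++++
```

Call:
drive_tool(offset=[[0,0,0.2],[0,0,0.2],[0,0,0.1],[0,0,0.1],[0,0,0.05],[0,0,0],[0,0,0],[0,0,0],[0,0,0],[0,0,0]], turn=[[0,0,0],[0,0,0],[0,0,0],[0,0,0],[0,0,0],[0,0,0],[0,0,0],[0,0,0],[0,0,0],[0,0,0]], hand=[0,0,0,0,0,0,0,0,0,0])

```text
time_s: 38.4
position: [0.6543, 0.1606, 0.0433]
tool_rot: [[0.997, -0.073, 0.0], [-0.073, -0.997, -0.0], [0.0, 0.0, -1.0]]
ft_force: [-0.7, 0.2, -1.4]
grip_width: 0.0224
gripper_force: 79.0
```

```bash
python3 - <<'E'
from m import *
s=observe();print(s["wrist_torque"]);plan([.654,.160,.029],85.6)
E
```

```text
[ 0.02960874 -0.01977478  0.01153938]
t 38.40 turnz 0.03 shift [-0.01  0.01  0.36] | at [0.6543 0.1606 0.0433] yaw -94.2 q6 98 w 0.022 F [-0.7  0.2 -1.4]
```

Call:
drive_tool(offset=[[0,0,0.05],[0,0,0.05],[0,0,0.05],[0,0,0.05],[0,0,0],[0,0,0],[0,0,0],[0,0,0],[0,0,0],[0,0,0]], turn=[[0,0,0],[0,0,0],[0,0,0],[0,0,0],[0,0,0],[0,0,0],[0,0,0],[0,0,0],[0,0,0],[0,0,0]], hand=[0,0,0,0,0,0,0,0,0,0])

```text
time_s: 39.65
position: [0.6564, 0.1606, 0.0383]
tool_rot: [[0.997, -0.073, 0.007], [-0.073, -0.997, 0.0], [0.007, -0.001, -1.0]]
ft_force: [1.1, -0.4, 12.7]
grip_width: 0.0226
gripper_force: 80.6
```

Call:
drive_tool(offset=[[0,0,0.05],[0,0,0.05],[0,0,0.05],[0,0,0],[0,0,0],[0,0,0],[0,0,0],[0,0,0],[0,0,0],[0,0,0]], turn=[[0,0,0],[0,0,0],[0,0,0],[0,0,0],[0,0,0],[0,0,0],[0,0,0],[0,0,0],[0,0,0],[0,0,0]], hand=[0,0,0,0,0,0,0,0,0,0])

```text
time_s: 40.9
position: [0.6544, 0.1605, 0.0292]
tool_rot: [[0.997, -0.073, 0.0], [-0.073, -0.997, -0.0], [0.0, 0.0, -1.0]]
ft_force: [3.1, -0.5, -0.2]
grip_width: 0.0228
gripper_force: 79.3
```

It resisted at 12.7 N, then snapped. Pushing a little further to confirm it has bottomed.

Call:
drive_tool(offset=[[0,0,0.05],[0,0,0.05],[0,0,0],[0,0,0],[0,0,0],[0,0,0],[0,0,0],[0,0,0],[0,0,0],[0,0,0]], turn=[[0,0,0],[0,0,0],[0,0,0],[0,0,0],[0,0,0],[0,0,0],[0,0,0],[0,0,0],[0,0,0],[0,0,0]], hand=[0,0,0,0,0,0,0,0,0,0])

```text
time_s: 42.15
position: [0.6543, 0.1606, 0.0253]
tool_rot: [[0.997, -0.073, -0.0], [-0.073, -0.997, 0.0], [-0.0, -0.0, -1.0]]
ft_force: [-2.9, 1.6, -12.1]
grip_width: 0.0224
gripper_force: 78.7
```

Call:
drive_tool(offset=[[0,0,0.05],[0,0,0.05],[0,0,0.05],[0,0,0],[0,0,0],[0,0,0],[0,0,0],[0,0,0],[0,0,0],[0,0,0]], turn=[[0,0,0],[0,0,0],[0,0,0],[0,0,0],[0,0,0],[0,0,0],[0,0,0],[0,0,0],[0,0,0],[0,0,0]], hand=[0,0,0,0,0,0,0,0,0,0])

```text
time_s: 43.4
position: [0.6554, 0.1605, 0.021]
tool_rot: [[0.997, -0.073, 0.004], [-0.073, -0.997, 0.0], [0.004, -0.0, -1.0]]
ft_force: [-1.5, -0.3, 5.9]
grip_width: 0.0228
gripper_force: 80.5
```

Call:
drive_tool(offset=[[0,0,0.06],[0,0,0],[0,0,0],[0,0,0],[0,0,0],[0,0,0],[0,0,0],[0,0,0],[0,0,0],[0,0,0]], turn=[[0,0,0],[0,0,0],[0,0,0],[0,0,0],[0,0,0],[0,0,0],[0,0,0],[0,0,0],[0,0,0],[0,0,0]], hand=[0,0,0,0,0,0,0,0,0,0])

```text
time_s: 44.65
position: [0.6555, 0.1606, 0.0208]
tool_rot: [[0.997, -0.073, 0.005], [-0.073, -0.997, -0.0], [0.005, -0.0, -1.0]]
ft_force: [-7.7, -1.2, 20.0]
grip_width: 0.0223
gripper_force: 82.5
```

Bottomed firmly (20 N, no further travel). Releasing and lifting.

Call:
drive_tool(offset=[[0,0,-0.07],[0,0,0],[0,0,0],[0,0,0],[0,0,0],[0,0,-0.4],[0,0,-0.8],[0,0,-1],[0,0,-1],[0,0,-1]], turn=[[0,0,0],[0,0,0],[0,0,0],[0,0,0],[0,0,0],[0,0,0],[0,0,0],[0,0,0],[0,0,0],[0,0,0]], hand=[0,0,0.7,0.7,0.7,0.7,0.7,0.7,1,1])

```text
time_s: 45.9
position: [0.6542, 0.1606, 0.1904]
tool_rot: [[0.997, -0.073, 0.001], [-0.073, -0.997, 0.0], [0.001, -0.0, -1.0]]
ft_force: [0.2, 0.3, -0.2]
grip_width: 0.0853
gripper_force: 0.0
```

Call:
drive_tool(offset=[[0,0.6,-1],[0,0.8,-1],[0,0.9,-1],[0,0.9,0],[0,0.3,0],[0,0,0],[0,0,0],[0,0,0],[0,0,0],[0,0,0]], turn=[[0,0,0],[0,0,0],[0,0,0],[0,0,0],[0,0,0],[0,0,0],[0,0,0],[0,0,0],[0,0,0],[0,0,0]], hand=[1,1,1,1,1,1,1,1,1,1])

```text
time_s: 47.15
position: [0.6441, 0.0213, 0.3077]
tool_rot: [[0.997, -0.073, -0.0], [-0.073, -0.997, 0.0], [-0.0, -0.0, -1.0]]
ft_force: [0.5, 0.3, -0.3]
grip_width: 0.0852
gripper_force: 0.0
```

```bash
python3 - <<'E'
from m import *
import pickle
plan([.654,.160,.1],85.6)
c=camera_info("wrist");im=get_image("wrist");cv2.imwrite("pics/w16.png",im);pickle.dump(c,open("w16.pkl","wb"))
for n in("scene","side"):cv2.imwrite(f"pics/{n}9.png",get_image(n))
W=c["world_to_cam"]
def px(p):
    q=W[:3,:3]@p+W[:3,3];return np.array([c["fx"]*q[0]/q[2]+c["cx"],c["fy"]*q[1]/q[2]+c["cy"]]).round()
w=((0,0,170),(180,50,255));br=((20,110,90),(35,255,255))
for n,p,z,s in(("handle",(.628,-.206),.064,w),("dial",(.665,.038),.036,w),("tee",(.637,-.084),.029,((0,0,120),(180,40,255))),("pipe",(.6555,.1605),.036,((0,0,120),(180,50,255))),("tin",(.495,.215),.03,w),("tail",(.503,.001),.02,br)):
    u=px(np.array([*p,z])).astype(int);b=(max(u[0]-48,0),max(u[1]-48,0),u[0]+48,u[1]+48);print(n,u)
    q=comps(im,b,*s,3,1)
    if len(q) and cv2.contourArea(q[0])>20:info(c,n,q[0],z)
E
```

```text
t 47.15 turnz 0.04 shift [-0.02 -3.48  5.19] | at [0.6441 0.0213 0.3077] yaw -94.2 q6 86 w 0.085 F [ 0.5  0.3 -0.3]
handle [491 169]
handle uv [492.8 168.5] A 584.5 xy [ 627.5 -208.3] rect c [ 627.  -208.4] size [18.8 65.2] ang 85.8
dial [301 151]
dial uv [301.  151.5] A 1108.0 xy [664.2  37.7] rect c [664.2  37.7] size [51.7 50.1] ang 85.9
tee [390 164]
tee uv [390.8 163.2] A 8507.5 xy [634.8 -85.7] rect c [635.1 -86.8] size [142.2 133.9] ang 85.9
pipe [213 165]
pipe uv [207.8 155.8] A 4844.0 xy [664.5 166.2] rect c [652.1 150.2] size [115.5 131.8] ang 85.9
tin [196 270]
tin uv [191.7 257.6] A 147.0 xy [515.4 218. ] rect c [513.9 218.5] size [13.5 45.4] ang 32.8
tail [334 253]
tail uv [333.3 253.8] A 265.0 xy [501.2   1.8] rect c [500.9   2.4] size [26.9 36.5] ang 68.3
```

```bash
python3 - <<'E'
from m import *
c16,c12=[pickle.load(open(f"w{n}.pkl","rb")) for n in(16,12)]
i16,i12=[cv2.imread(f"pics/w{n}.png") for n in(16,12)]
def cen(q):
    M=cv2.moments(q);return M["m10"]/M["m00"],M["m01"]/M["m00"]
w=((0,0,180),(180,50,255))
a=cv2.minEnclosingCircle(comps(i16,(255,105,345,200),*w,3,1)[0]);b=cv2.minEnclosingCircle(comps(i12,(310,185,380,250),*w,3,1)[0])
print("dial",a,b,tri(c16,a[0],c12,b[0]))
for V in(170,185,200):
    for q in comps(i16,(345,115,435,210),(0,0,V),(180,40,255),5,1):info(c16,"tee%d"%V,q,.03)
    for q in comps(i16,(160,90,260,240),(0,0,V),(180,50,255),3,2):info(c16,"pipe%d"%V,q,.040)
S=camera_info("scene");sd=camera_info("side")
A=cv2.imread("pics/scene9.png");B=cv2.imread("pics/side9.png")
p=np.array([.6555,.1605,.038])
def px(c,p):
    q=c["world_to_cam"][:3,:3]@p+c["world_to_cam"][:3,3];return np.array([c["fx"]*q[0]/q[2]+c["cx"],c["fy"]*q[1]/q[2]+c["cy"]])
for n,c,im in(("scene",S,A),("side",sd,B)):
    u=px(c,p).round().astype(int);print(n,u)
    for q in comps(im,(u[0]-35,u[1]-30,u[0]+35,u[1]+30),(0,0,150),(180,50,255),3,1):
        r=cv2.minAreaRect(q);print(r,cen(q))
    for t in(-.06,.06):print(" expected coupling",px(c,p+np.array([t*.997,-t*.073,0])).round(1))
E
```

```text
dial ((301.3399963378906, 151.2066650390625), 19.604141235351562) ((337.5, 219.0), 27.663251876831055) (array([0.66133015, 0.03636571, 0.0268785 ]), np.float64(0.00580093649070152))
tee170 uv [391.8 164.7] A 1906.0 xy [635.8 -86.8] rect c [631.9 -87.1] size [83.3 63.6] ang 85.9
pipe170 uv [209.2 161.6] A 1459.5 xy [658.  163.4] rect c [657.  166.5] size [ 57.6 103.5] ang 76.4
pipe170 uv [226.8 185. ] A 3.0 xy [626.4 144.2] rect c [626.4 143.9] size [2.8 3. ] ang 81.3
tee185 uv [391.8 164.6] A 1814.0 xy [635.9 -86.9] rect c [631.9 -87. ] size [83.1 63.6] ang 85.9
pipe185 uv [206.  154.2] A 857.0 xy [668.2 166.3] rect c [659.5 172.1] size [ 53.3 104.3] ang 65.7
tee200 uv [391.9 164.8] A 1633.0 xy [635.7 -87.1] rect c [631.7 -87. ] size [80.4 61.1] ang 83.3
pipe200 uv [206.2 142.2] A 563.5 xy [686.2 162.9] rect c [681.3 166.7] size [44.3 64.7] ang 50.5
pipe200 uv [204.2 193.1] A 149.5 xy [617.2 177.4] rect c [618.4 179.8] size [29.9 24.9] ang 11.0
scene [354 284]
((356.9449157714844, 286.2824401855469), (19.179243087768555, 43.594627380371094), 38.927547454833984) (354.0418118466899, 288.8937282229965)
 expected coupling [363.  261.7]
 expected coupling [344.6 307.7]
side [242 249]
((241.12347412109375, 247.6664276123047), (42.572383880615234, 11.613981246948242), 8.426969528198242) (237.3706093189964, 248.92759856630823)
 expected coupling [267.5 253. ]
 expected coupling [217.5 244.9]
```

Side view: the pipe's bare length is at 8.4° in the image against 9.2° expected for a level pipe, centred within 1.5 px of home. Gauge, tee and valve sit at their seat positions, and the hose tail hasn't moved. I never came near the tin. Handing in.

```bash
python3 -c "
from rig import env
print(env.close_job())"
```

```text
the job is handed in; nothing more can be done
None
```

I handed the job in at 47 s: the valve, gauge and tee are in their cut-outs, the pipe is snapped into both clips, and the hose tail and tin were left alone; the hand-in returned no verdict, and I viewed 15 pictures, one over the limit of 14.

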